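# Seat the blank in the drilling jig and hold the inspection mirror to its back

## Task

Take the dark hardwood blank from the stock rack and, with its scribed cross facing the back of the drilling jig (the side away from the jig's camera), lower it down the grooves of the two posts until it sits fully home, without letting it drop, and let go of it. Then pick up the inspection mirror by its handle and hold it behind the jig, centred straight out from the cross and about 7 cm off, angled so that the jig's camera sees the cross in the glass, keeping the mirror off the jig and the blank and leaving the oil bottle, the file and the offcut alone. Finish while still holding the mirror steady at that angle.

Things in the scene. Friction and masses are not known exactly. Their poses are not given: they have to be found in the camera images.
- jig: drilling jig, fixed: aluminium plate 235 x 160 x 20 mm, two dark steel posts, guide bar with brass bush, camera on a pillar. Origin on the bench, midway between the posts, in the seated blank's middle plane. x: from the open back (normally the robot's side) to the front with bush and camera; y: post to post, along the blank's width; z up. Plate from x -60 to +175 mm, pillar (18 mm) at x 152
- seat (a point): where the middle of the blank's foot stands when home: top of the jig's plate, 20 mm above the bench, on the origin of jig; axes as jig
- mouth (a point): mouth of the grooves, midway between the posts, 103 mm above the bench, straight above the seat. The posts' facing grooves are 16.5 mm wide (x) and 82.5 mm apart floor to floor (y), flaring 5 mm per side at the top (rims up to 116 mm high). Posts: 44 mm along x, 33 to 60 mm either side of the middle. Guide bar at x 17 to 27 mm, 78 to 98 mm above the bench
- lens (a point): front glass of the jig's camera: 117 mm in front (+x of jig) of the seat, 276 mm above the bench. It looks back and down, 44 degrees below level in the jig's x-z plane, at sight, and cannot see the blank's back directly. Camera top 325 mm above the bench
- sight (a point): where the centre of the glass belongs: 70 mm straight out from the seated blank's cross, at x -77, y 0, z 88 mm of jig. Its x axis points halfway between the directions to the cross (level, the jig's +x) and to the lens (44 degrees up), so 22 degrees up: the way the glass must look there. Its y axis is the jig's y
- blank: loose dark hardwood slab 14 (x) x 80 (y) x 120 mm (z), 0.1 to 0.2 kg, upright in the rack, foot 10 mm above the bench. Origin at the centre of its foot; the cross is on its -x face. Grip it across its thickness near the top edge. Home in the jig, its x points along the jig's x and its top is 140 mm above the bench
- mark (a point): centre of the scribed white cross (26 mm wide) on the blank's -x face, 68 mm above its foot, mid-width; axes as blank
- rack: plywood stock rack, fixed, 130 (x) x 110 (y) mm, 40 mm high; origin on the bench near its middle. Two upright slots along y, floors 10 mm above the bench: the blank in the one at x -25 mm (17 mm wide), the offcut at x +35 mm
- mirror: loose inspection mirror, about 0.1 kg: glass 60 wide (y) x 50 mm high (z) in a 6 mm thick black frame, a thin rod from the middle of its back, and a straight square-edged aluminium handle. Origin at the centre of the glass; x is the way the glass looks, straight along the handle away from it. The handle, 16 (y) x 14 mm (z), runs on the mirror's x axis from x -70 to -170 mm
- mirror_handle (a point): point on the handle's axis 115 mm behind the centre of the glass (x -115 of mirror), axes as mirror; at the start about midway between the rest's notches, 52 mm above the bench, handle level. Grip the handle here from above, across its 16 mm width
- rest: plywood tool rest under the mirror's handle, fixed. Origin on the bench at its middle, x along the handle towards the glass. Base 110 x 70 x 12 mm; two uprights, 10 mm thick and 52 mm wide, at x -40 and +40 mm, with 20 mm wide notches open at the top: floors 45, horns 55 mm above the bench
- offcut: bystander: light wooden offcut 21 x 70 x 62 mm upright in the rack's other slot; origin at its foot
- oil: bystander: white oil bottle with a black cap, 48 mm across, 115 mm high; origin at its foot
- file: bystander: flat file, 200 mm long, wooden handle, lying on the bench; origin on the bench near its middle, x towards its tip

How it is judged:
On the way, in this order (a step that is already met when the one before it is completed fails the run):
1. the blank is fully home in the jig, cross to the back, and let go (z of blank in the frame of seat between -0.003 and 0.003 m and horizontal distance between blank and seat below 0.004 m and angle between blank's own z axis and vertical below 0.06 rad and x of mark in the frame of seat below 0 m and contact force between the fingers and blank below 0.1 N), for 0.2 s.
2. the mirror is in the gripper, lifted clear of the rest (contact force between the fingers and mirror above 1 N and contact force between mirror and rest below 0.05 N and z of mirror_handle in the frame of rest above 0.065 m), for 0.2 s.
At the end, for the whole second after the job is handed in: Blank home in the jig (3 mm in height), cross to the back, released. Mirror held still in the gripper, touching nothing else, its centre 50-90 mm off the blank's back, within 12 mm of the line straight out from the cross, its face within 0.11 rad of halfway between cross and lens (all of step 1 and x of mirror in the frame of jig between -0.097 and -0.057 m and y of mirror in the frame of jig between -0.012 and 0.012 m and z of mirror in the frame of jig between 0.076 and 0.1 m and angle between the x axis of mirror and the x axis of sight, either way round below 0.11 rad and contact force between the fingers and mirror above 1 N and contact force between mirror and jig below 0.05 N and contact force between mirror and blank below 0.05 N and contact force between mirror and rest below 0.05 N and linear speed of each of mirror, blank below 0.02 m/s and angular speed of mirror below 0.15 rad/s and x of mirror_handle in the frame of jig below -0.12 m); the arm keeps its last pose, push and grip.
It fails at once if the blank is dropped into the grooves (horizontal distance between blank and seat below 0.01 m and z of blank in the frame of seat below 0.085 m and linear speed of blank above 0.45 m/s).
It fails at once if the mirror knocks against the jig or the blank (contact force between mirror and jig above 1 N or contact force between mirror and blank above 1 N).
It fails at once if the oil bottle, the file or the offcut is displaced (distance of any of oil, file, offcut from where it was at the start of the episode above 0.02 m).
It also fails if it takes over 61 s, if anything falls off the work surface, if the arm or the gripper's body presses on something with over 40 N, if the wrist force passes 120 N, or if a joint passes its speed limit or range.

## Robot

A 7-joint arm with a two-finger parallel gripper is mounted at the origin on the work surface. World frame = base frame: x ahead of the robot, y to its left, z up, the work surface at z = 0. Lengths are in m, angles in rad, forces in N, time in s.
With the tool pointing down it reaches from about 0.425 to 0.925 m from the base axis. Payload 6.8 kg.
Tool frame: the origin (TCP) lies at the very end of the fingers, on their centre line; the grasp point (between the pads) lies r.grip_depth behind it (r.grip_depth is the distance from the TCP to the grasp point, in m); z points along the fingers, x is the direction in which the jaws open and shut, and the axes are right-handed (so a half turn about z gives the same grasp; the last joint's range is limited). The gripper opens to 85 mm and grips with 20 to 120 N. Pads are 22 mm wide; open, the fingers measure 114 mm over their backs; the gripper's body (76 mm by 85 mm) begins 54 mm behind the grasp point. The pads swing forward as they close: fully open they stand 13 mm farther back than shut.
Start: joints at [1.081, 0.477, 0.022, 1.555, -0.011, 1.109, -0.083], TCP at [0.252, -0.626, 0.231] pointing down, gripper open.
Joint ranges: [-2.96, 2.96], [-0.34, 2.1], [-1.41, 1.46], [0.24, 2.44], [-1.37, 4.51], [0.17, 1.92], [-2.96, 2.96]. Speed limits (rad/s): [2.39, 2.39, 3.14, 3.14, 3.14, 3.14, 3.14].

## Interface

Orientations are given as a rotation vector (axis times angle).
In Python, from bench import readout, grab_frame, workorder, r gives the robot as it stands.
- The arm moves only by the shell command python3 -m handwheel 'ROWS' [FORCE]. ROWS is text: rows parted by semicolons, each of 7 numbers parted by spaces: the shift along the tool's x, y, z in mm, then the turn, a rotation vector about the tool's x, y, z in degrees, then the finger opening in mm, from 0 to 85.4. A call has 1 to 12 rows; each row is the pose to reach, as a shift and turn from the pose commanded when the call began, along the tool's axes at that moment; what a row does not reach only later rows make up. A row lasts 1/8 s, in which the tool goes at most 62.5 mm and 10.7 degrees, less where a joint would pass 70% of its speed; a pose out of reach is approached as far as the arm can. A call with a gripper value outside its range is refused whole. The fingers move at their own pace and stop on an object; FORCE is the grip in N (left out, the last holds). Time passes only in rows, so rows that repeat a pose let the fingers close. It gives the time, the measured TCP pose, the force and the opening at its end, in the units of the state.
- readout.get_obs(): the state, without advancing time (a new reading comes with each control period).
- grab_frame(name): name is "scene" or "top"; returns a dict with "pixels" (420x560x3 uint8, red, green, blue), "fx", "fy", "cx", "cy" (pixels), "rvec" (rotation vector, rad) and "tvec" (3), from world to camera coordinates, as OpenCV has them. Camera axes: x right, y down, z forward; pixel columns grow to the right and rows downward; lengths in m; the calibration is good to about 2 mm. A picture is of the moment at which its call begins. There is no depth.
- workorder.hand_in(): hands the job in, once; it reports no verdict.
The state is a dict: "clock": time; "joints": joint angles; "qvel": joint speeds; "tau": joint torques, N m; "tcp_pos": TCP position; "orientation": TCP orientation; "contact_force": force on the tool from outside, world axes, zero at the start; "moment": the same for the moment, N m; "grip_width": finger opening in m.
Only numpy, scipy, OpenCV 4.12 (cv2) and the standard library are available. Lean on these libraries where they do the work, as an engineer would, in place of code of your own. Each camera call takes 0.05 s, during which the arm holds its last target.

## Working session

There is one attempt and no reset: what is moved stays moved. The work goes in short steps, Python scripts to look and compute and a shell command to move; the robot and the scene stay as the last step left them, time stands still between calls to the robot, and variables do not carry over. Pictures are saved under pics/ and viewed, and the job is handed in when it is done.

```bash
ls; mkdir -p pics; python3 - <<'E'
from bench import readout, grab_frame, workorder, r
import cv2
print(readout.get_obs()); print(r.grip_depth, [a for a in dir(r) if a[0]!='_'])
for n in("scene","top"):
    f=grab_frame(n); cv2.imwrite(f"pics/{n}0.png",cv2.cvtColor(f["pixels"],cv2.COLOR_RGB2BGR))
    print(n,{k:v for k,v in f.items() if k!="pixels"})
E
```

```text
pics
{'clock': 0.0, 'joints': array([ 1.08090972,  0.47782853,  0.02231879,  1.55647894, -0.01151787,
        1.10930754, -0.08309389]), 'qvel': array([ 0.00031053, -0.00097592, -0.00135504, -0.00093703,  0.0017367 ,
       -0.00034301,  0.00055348]), 'tau': array([ 2.55060911e-05, -5.96456516e+01,  1.60801996e+00, -2.81195408e+01,
        1.25047108e-02,  9.55811032e-03,  8.01643210e-06]), 'tcp_pos': array([ 0.25126386, -0.62583111,  0.23029465]), 'orientation': array([-2.60181212e+00,  1.75901261e+00,  2.56296806e-03]), 'contact_force': array([-1.10302776, -0.57930449,  0.59228665]), 'moment': array([ 0.03811713, -0.00271597, -0.00866833]), 'grip_width': 0.0852479309021813}
0.0187 ['Unreachable', 'grip_depth']
scene {'fx': 425.8534862764577, 'fy': 425.8534862764577, 'cx': 278.8006499032109, 'cy': 209.8918106020126, 'rvec': array([ 2.32894297,  1.18561697, -0.35554851]), 'tvec': array([-0.34721894, -0.30849312,  1.42777764])}
top {'fx': 442.56176794674474, 'fy': 442.56176794674474, 'cx': 283.46876669485175, 'cy': 211.83291541419447, 'rvec': array([ 2.16745265, -2.20199785,  0.08376945]), 'tvec': array([0.00390991, 0.59392737, 1.24550812])}
```

View pics/scene0.png

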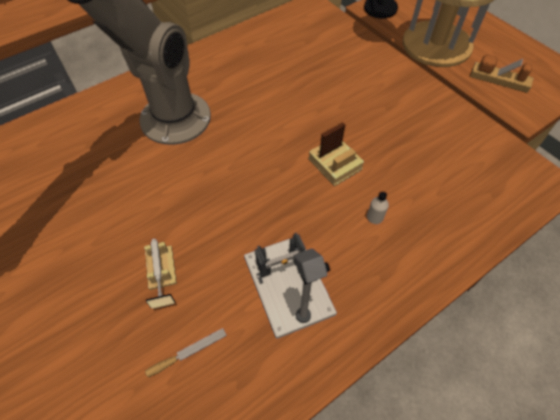

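View pics/top0.png

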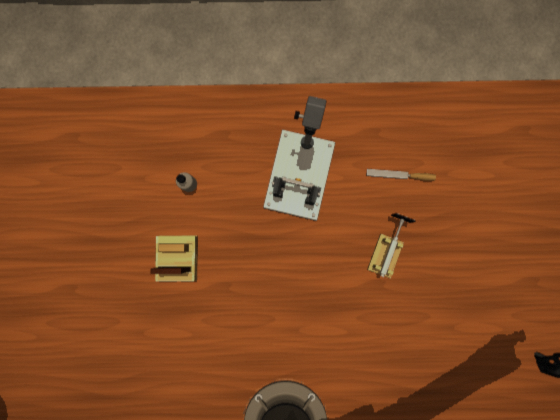

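```bash
cat > h.py <<'E'
import numpy as np, cv2
from scipy.spatial.transform import Rotation as R
from bench import readout, grab_frame
def cam(f):
    Rm=cv2.Rodrigues(f["rvec"])[0]; return Rm,f["tvec"],np.array([[f["fx"],0,f["cx"]],[0,f["fy"],f["cy"]],[0,0,1]])
def ray(f,u,v):
    Rm,t,K=cam(f); return -Rm.T@t, Rm.T@np.linalg.solve(K,[u,v,1.])
def onz(f,u,v,z):
    c,d=ray(f,u,v); return c+d*(z-c[2])/d[2]
def proj(f,P):
    return cv2.projectPoints(np.array(P,float).reshape(-1,3),f["rvec"],f["tvec"],cam(f)[2],None)[0].reshape(-1,2)
def tri(f1,p1,f2,p2):
    c1,d1=ray(f1,*p1);c2,d2=ray(f2,*p2)
    s=np.linalg.lstsq(np.c_[d1,-d2],c2-c1,rcond=None)[0]
    a,b=c1+s[0]*d1,c2+s[1]*d2
    return (a+b)/2,np.linalg.norm(a-b)
def crop(f,x0,y0,w,h,k,name):
    im=cv2.cvtColor(f["pixels"][y0:y0+h,x0:x0+w],cv2.COLOR_RGB2BGR)
    cv2.imwrite(f"pics/{name}.png",cv2.resize(im,None,fx=k,fy=k,interpolation=cv2.INTER_CUBIC))
def tool():
    o=readout.get_obs(); return o["tcp_pos"],R.from_rotvec(o["orientation"]).as_matrix(),o
E
python3 - <<'E'
from h import *
s=grab_frame("scene");t=grab_frame("top")
np.save("s0.npy",s,allow_pickle=True);np.save("t0.npy",t,allow_pickle=True)
print(ray(s,280,210)[0],ray(t,280,210)[0])
crop(s,300,110,80,80,7,"s_rack");crop(t,140,220,70,70,8,"t_rack")
crop(s,235,225,110,110,5,"s_jig");crop(t,255,90,90,135,4,"t_jig")
crop(s,130,225,110,160,3,"s_mir");crop(t,355,200,75,90,6,"t_mir")
E
```

```text
[ 1.04219906 -0.31881967  1.03269217] [ 0.50001001 -0.00160453  1.28609599]
```

```bash
python3 - <<'E'
import cv2,numpy as np
def grid(names,out):
    ims=[cv2.resize(cv2.imread(f"pics/{n}.png"),(560 if 0 else 400,0) if 0 else None,fx=1,fy=1) for n in names]
    h=max(i.shape[0] for i in ims)
    ims=[cv2.copyMakeBorder(i,0,h-i.shape[0],0,5,cv2.BORDER_CONSTANT) for i in ims]
    im=np.hstack(ims); print(out,im.shape)
    k=min(1,800/im.shape[1],600/im.shape[0]); cv2.imwrite(f"pics/{out}.png",cv2.resize(im,None,fx=k,fy=k))
grid(["s_rack"],"g1")
E
```

```text
g1 (560, 565, 3)
```

View pics/s_rack.png

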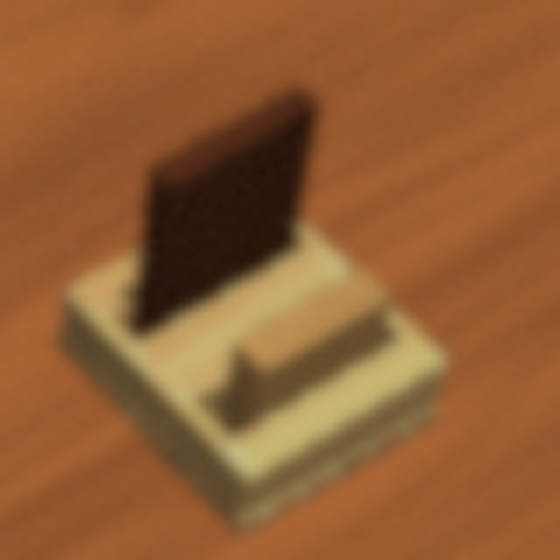

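View pics/t_rack.png

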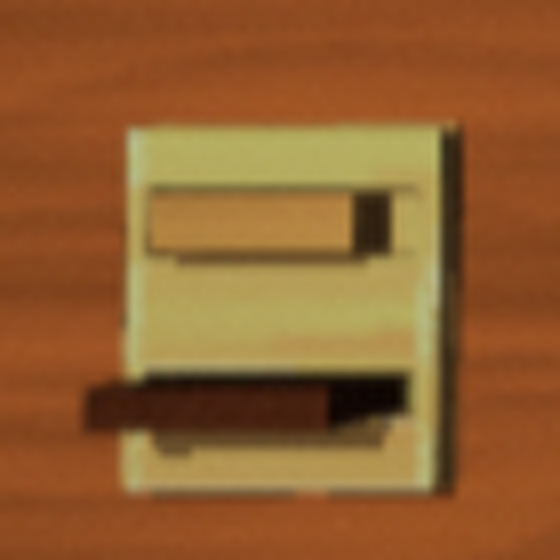

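View pics/s_jig.png

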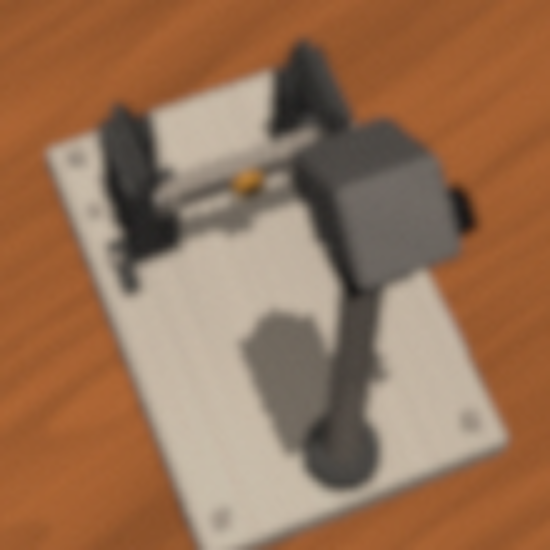

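View pics/t_jig.png

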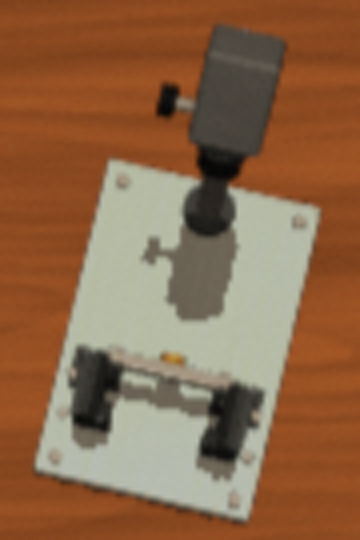

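View pics/s_mir.png

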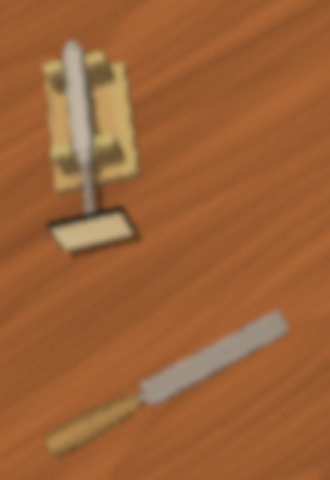

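View pics/t_mir.png

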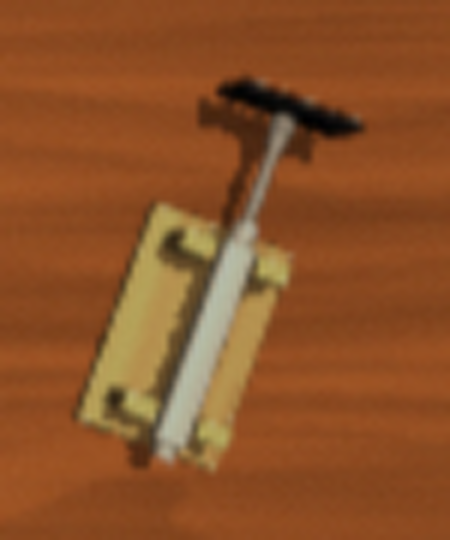

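```bash
cat > m1.py <<'E'
from h import *
s=np.load("s0.npy",allow_pickle=True).item();t=np.load("t0.npy",allow_pickle=True).item()
def quad(mask):
    cs=cv2.findContours(mask.astype(np.uint8),cv2.RETR_EXTERNAL,cv2.CHAIN_APPROX_NONE)[0]
    h=cv2.convexHull(np.vstack([c for c in cs if cv2.contourArea(c)>8]))
    return cv2.approxPolyN(h,4,ensure_convex=True)[0] if hasattr(cv2,"approxPolyN") else h
def win(f,x0,y0,w,h,fn):
    p=cv2.cvtColor(f["pixels"],cv2.COLOR_RGB2HSV).astype(int); m=np.zeros(p.shape[:2],bool)
    m[y0:y0+h,x0:x0+w]=fn(p[y0:y0+h,x0:x0+w,0],p[y0:y0+h,x0:x0+w,1],p[y0:y0+h,x0:x0+w,2]); return m
if __name__=="__main__":
    out=lambda n,f,q,z:print(n,np.round(q,1).tolist(),"\n  ",np.round([onz(f,*p,z)[:2] for p in q],4).tolist())
    # plate
    m=win(t,255,90,90,135,lambda h,s_,v:(s_<70)&(v>110)); cv2.imwrite("pics/mp.png",m.astype(np.uint8)*255); out("plate t",t,quad(m),.02)
    m=win(s,235,225,110,110,lambda h,s_,v:(s_<70)&(v>110)); out("plate s",s,quad(m),.02)
    m=win(t,140,220,70,70,lambda h,s_,v:(h>=18)&(h<40)&(v>120)); out("rack t",t,quad(m),.04)
    p=cv2.cvtColor(t["pixels"],cv2.COLOR_RGB2HSV)
    print(p[270,150:196].tolist())
    print(p[262:278,165].tolist())
E
python3 m1.py
```

```text
plate t [[335, 142], [316, 220], [263, 207], [282, 129]] 
   [[0.795, -0.1583], [0.5691, -0.0983], [0.6089, 0.053], [0.8357, -0.0051]]
plate s [[276, 338], [244, 255], [312, 230], [336, 314]] 
   [[0.8002, -0.1592], [0.5727, -0.0999], [0.6189, 0.0928], [0.839, -0.0068]]
rack t [[194, 236], [194, 281], [154, 281], [156, 236]] 
   [[0.5284, 0.2471], [0.403, 0.2472], [0.4048, 0.3588], [0.5301, 0.3539]]
[[11, 196, 103], [10, 202, 63], [9, 197, 62], [9, 200, 65], [10, 212, 65], [10, 223, 63], [9, 204, 65], [9, 210, 62], [9, 197, 62], [10, 204, 65], [8, 194, 67], [9, 196, 65], [8, 193, 66], [9, 192, 69], [10, 200, 70], [10, 212, 66], [8, 202, 67], [8, 200, 70], [9, 200, 69], [9, 192, 69], [9, 203, 68], [9, 189, 70], [10, 201, 71], [9, 190, 74], [9, 198, 71], [9, 200, 70], [9, 198, 71], [9, 197, 70], [10, 204, 70], [9, 191, 72], [9, 194, 67], [10, 223, 24], [11, 210, 17], [6, 210, 17], [7, 195, 17], [3, 170, 18], [8, 191, 16], [6, 198, 18], [6, 179, 20], [14, 188, 23], [19, 147, 59], [25, 129, 132], [24, 130, 177], [23, 133, 177], [20, 145, 142], [18, 151, 71]]
[[23, 132, 180], [23, 132, 180], [22, 132, 180], [23, 108, 174], [23, 104, 110], [15, 144, 39], [8, 212, 47], [9, 200, 65], [10, 212, 66], [9, 203, 68], [9, 192, 69], [11, 192, 73], [16, 161, 92], [18, 150, 109], [20, 144, 156], [21, 140, 177]]
```

```bash
cat > m2.py <<'E'
from m1 import *
def subquad(f,x0,y0,w,h,fn,k=6,thr=None,inv=False):
    p=f["pixels"][y0:y0+h,x0:x0+w].astype(np.float32)
    g=cv2.resize(fn(p),None,fx=k,fy=k,interpolation=cv2.INTER_CUBIC)
    m=(g<thr) if inv else (g>thr)
    m=cv2.morphologyEx(m.astype(np.uint8),cv2.MORPH_OPEN,np.ones((5,5)))
    cs=max(cv2.findContours(m,cv2.RETR_EXTERNAL,cv2.CHAIN_APPROX_NONE)[0],key=cv2.contourArea)
    q=cv2.approxPolyN(cv2.convexHull(cs),4,ensure_convex=True)[0].astype(float)
    return (q+.5)/k-.5+[x0,y0]
rb=lambda p:p[...,0]-p[...,2]
if __name__=="__main__":
    out=lambda n,f,q,z:print(n,np.round(q,1).tolist(),"\n  ",np.round([onz(f,*p,z)[:2] for p in q],4).tolist(),"c",np.mean([onz(f,*p,z)[:2] for p in q],0).round(4))
    for d in (55,):
        out("plate",t,subquad(t,255,125,90,105,rb,thr=d,inv=True),.02)
    # blank top, top cam: brown red channel
    R_=lambda p:p[...,0]
    P=t["pixels"]; print(P[271,145:156].tolist(),P[271,178:184].tolist()); print(P[264:280,160].tolist())
    # scene corners of blank top by eye
    for p in [(150,170),(297,88),(318,98),(160,185)]:
        u=(p[0]+.5)/7-.5+300;v=(p[1]+.5)/7-.5+110; print(np.round(onz(s,u,v,.13),4))
    for p in [(85,392),(330,380),(330,431),(85,431)]:
        u=(p[0]+.5)/8-.5+140;v=(p[1]+.5)/8-.5+220; print(np.round(onz(t,u,v,.13),4))
    # mirror handle top face ends (z=.059), top cam
    for p in [(240,228),(172,448)]:
        u=(p[0]+.5)/6-.5+355;v=(p[1]+.5)/6-.5+200; print("h",np.round(onz(t,u,v,.059),4))
    for p in [(75,45),(84,163)]:
        u=(p[0]+.5)/3-.5+130;v=(p[1]+.5)/3-.5+225; print("hs",np.round(onz(s,u,v,.059),4))
    for p in [(157,203),(293,253),(212,468),(78,420)]:
        u=(p[0]+.5)/6-.5+355;v=(p[1]+.5)/6-.5+200; print("rest",np.round(onz(t,u,v,.012),4))
    for p in [(220,90),(360,128)]:
        u=(p[0]+.5)/6-.5+355;v=(p[1]+.5)/6-.5+200; print("frame",np.round(onz(t,u,v,.077),4))
E
python3 m2.py
```

```text
plate [[316.6, 221.1], [262.2, 208.1], [281.4, 129.6], [341.4, 115.2]] 
   [[0.566, -0.0999], [0.6058, 0.0552], [0.834, -0.0033], [0.8739, -0.179]] c [ 0.7199 -0.0567]
[[143, 75, 33], [143, 76, 33], [143, 75, 32], [143, 75, 34], [136, 70, 31], [98, 49, 22], [66, 30, 14], [65, 29, 14], [66, 30, 14], [68, 32, 18], [65, 30, 14]] [[70, 31, 14], [71, 33, 17], [66, 30, 14], [23, 8, 2], [18, 7, 3], [20, 9, 4]]
[[180, 155, 87], [175, 159, 101], [113, 102, 65], [43, 33, 19], [42, 19, 8], [60, 28, 13], [67, 30, 16], [66, 29, 12], [65, 30, 15], [72, 40, 20], [90, 63, 34], [106, 79, 44], [119, 91, 50], [161, 132, 72], [178, 149, 82], [180, 150, 83]]
[0.4326 0.2644 0.13  ]
[0.4331 0.3422 0.13  ]
[0.4425 0.3455 0.13  ]
[0.4413 0.2626 0.13  ]
[0.4438 0.3428 0.13  ]
[0.4464 0.2634 0.13  ]
[0.43   0.2634 0.13  ]
[0.4313 0.3427 0.13  ]
h [ 0.5148 -0.3119  0.059 ]
h [ 0.4146 -0.2773  0.059 ]
hs [ 0.4164 -0.272   0.059 ]
hs [ 0.5203 -0.3167  0.059 ]
rest [ 0.528  -0.2844  0.012 ]
rest [ 0.503  -0.3488  0.012 ]
rest [ 0.4016 -0.3066  0.012 ]
rest [ 0.4253 -0.2434  0.012 ]
frame [ 0.5776 -0.3004  0.077 ]
frame [ 0.5593 -0.3637  0.077 ]
```

```bash
cat > w.py <<'E'
from h import *
# usage: w.to(pos, xdir_yaw_deg or matrix)
def down(yaw):
    a=np.radians(yaw); x=np.array([np.cos(a),np.sin(a),0]); z=np.array([0,0,-1.]); return np.c_[x,np.cross(z,x),z]
def to(pos,M):
    p,T,o=tool()
    print("shift mm",np.round(T.T@(np.array(pos)-p)*1000,1),"rot deg",np.round(np.degrees(R.from_matrix(T.T@M).as_rotvec()),2))
def st():
    p,T,o=tool(); print("t",round(o["clock"],2),"p",p.round(4),"x",T[:,0].round(3),"z",T[:,2].round(3),"F",o["contact_force"].round(1),"w",round(o["grip_width"]*1e3,1),"j",o["joints"].round(2))
E
python3 -c "
from w import *
st()
to((.50,-.1,.30),down(-35));to((.4375,.303,.20),down(-1))"
```

```text
t 0.2 p [ 0.2514 -0.6261  0.2307] x [ 0.373 -0.928 -0.001] z [-0.     0.001 -1.   ] F [-0.3 -0.2 -0.1] w 85.2 j [ 1.08  0.48  0.02  1.56 -0.01  1.11 -0.08]
shift mm [-395.6 -426.7  -68.9] rot deg [-1.000e-02  6.000e-02 -3.312e+01]
shift mm [-792.8 -518.9   31.5] rot deg [-3.000e-02  6.000e-02 -6.712e+01]
```

```bash
python3 -m handwheel '-396 -427 -69 0 0 -33 60;-396 -427 -69 0 0 -33 60;-396 -427 -69 0 0 -33 60;-396 -427 -69 0 0 -33 60;-396 -427 -69 0 0 -33 60;-396 -427 -69 0 0 -33 60;-396 -427 -69 0 0 -33 60;-396 -427 -69 0 0 -33 60;-396 -427 -69 0 0 -33 60;-396 -427 -69 0 0 -33 60;-396 -427 -69 0 0 -33 60' 30; python3 -c "
from w import *
st()
to((.4375,.303,.20),down(-1))"
```

```text
clock: 1.58
tcp_pos: [0.5009, -0.0977, 0.3005]
orientation: [-2.997, 0.941, -0.001]
contact_force: [-0.5, -0.5, -0.2]
grip_width: 0.0599
t 1.57 p [ 0.5009 -0.0977  0.3005] x [ 0.82  -0.572  0.   ] z [ 0.001  0.    -1.   ] F [-0.5 -0.5 -0.2] w 59.9 j [ 0.45  0.17 -0.43  1.83  0.08  1.15 -0.61]
shift mm [-281.1 -292.4  100.6] rot deg [-4.000e-02 -3.000e-02 -3.387e+01]
```

```bash
python3 -m handwheel '-281 -292 50 0 0 -34 60;-281 -292 50 0 0 -34 60;-281 -292 60 0 0 -34 60;-281 -292 100 0 0 -34 60;-281 -292 100 0 0 -34 60;-281 -292 100 0 0 -34 60;-281 -292 100 0 0 -34 60;-281 -292 100 0 0 -34 60;-281 -292 100 0 0 -34 60'; python3 -c "
from w import *
st()
to((.4375,.303,.10),down(-1))
s=grab_frame('scene');t=grab_frame('top')
crop(s,280,60,100,110,5,'s1');crop(t,120,210,100,100,5,'t1')
p,T,o=tool(); print(proj(s,[p]),proj(t,[p]))
"
```

```text
clock: 2.7
tcp_pos: [0.4392, 0.2986, 0.1999]
orientation: [3.14, -0.034, -0.0]
contact_force: [0.1, -0.9, -0.3]
grip_width: 0.0602
t 2.7 p [0.4392 0.2986 0.1999] x [ 1.    -0.022 -0.   ] z [-0.    -0.002 -1.   ] F [ 0.1 -0.9 -0.3] w 60.2 j [-0.13  0.36 -0.72  1.89  0.28  0.99 -0.99]
shift mm [-1.8 -4.5 99.9] rot deg [ 0.1   0.01 -0.25]
[[334.35936748 112.0403032 ]] [[159.77308428 271.57032287]]
```

View pics/s1.png

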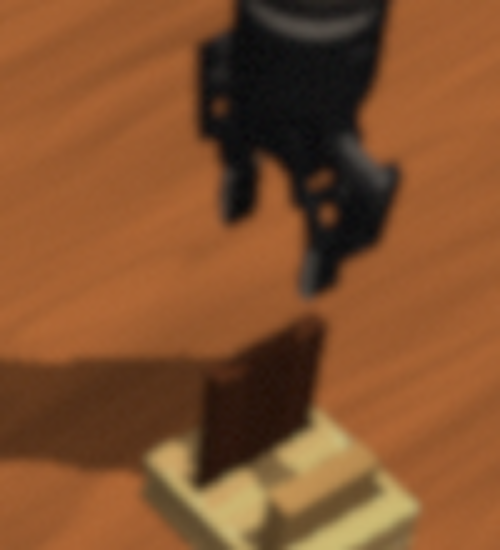

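View pics/t1.png

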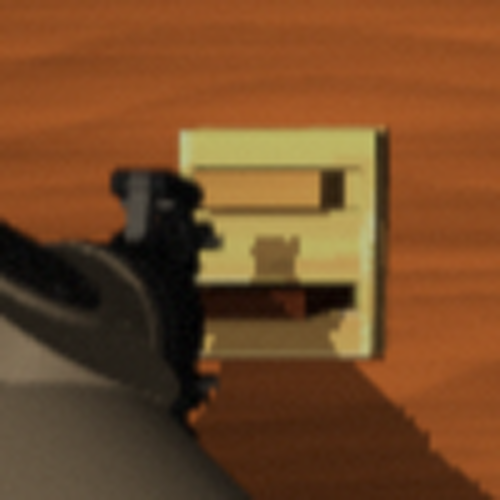

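```bash
python3 -m handwheel '-2 -4 50 0 0 0 60;-2 -4 90 0 0 0 60;-2 -4 102 0 0 0 60;-2 -4 102 0 0 0 60;-2 -4 102 0 0 0 60;-2 -4 102 0 0 0 0;-2 -4 102 0 0 0 0;-2 -4 102 0 0 0 0;-2 -4 102 0 0 0 0;-2 -4 102 0 0 0 0' 40; python3 -c "
from w import *
st()"
```

```text
clock: 4.05
tcp_pos: [0.4369, 0.305, 0.0989]
orientation: [-3.141, 0.031, -0.002]
contact_force: [-0.1, -0.9, 6.3]
grip_width: 0.0133
t 4.05 p [0.4369 0.305  0.0989] x [ 1.    -0.02   0.001] z [ 0.001  0.    -1.   ] F [-0.1 -0.9  6.3] w 13.3 j [-0.21  0.5  -0.65  1.98  0.41  0.8  -1.12]
```

```bash
python3 -m handwheel '0 0 -30 0 0 0 0;0 0 -90 0 0 0 0;0 0 -150 0 0 0 0;0 0 -150 0 0 0 0;0 0 -150 0 0 0 0' 40; python3 -c "
from w import *
st()
to((.6443,-.0373,.245),down(-14.4))"
```

```text
clock: 4.68
tcp_pos: [0.4361, 0.304, 0.2474]
orientation: [3.14, -0.031, -0.001]
contact_force: [-0.5, -0.9, -1.6]
grip_width: 0.0135
t 4.67 p [0.4361 0.304  0.2474] x [ 1.    -0.02  -0.001] z [-0.001 -0.001 -1.   ] F [-0.5 -0.9 -1.6] w 13.5 j [-0.11  0.31 -0.75  1.84  0.24  1.08 -0.96]
shift mm [215.  337.    2.7] rot deg [ 0.08  0.04 13.26]
```

```bash
python3 -m handwheel '20 32 0 0 0 1 0;50 80 0 0 0 3 0;80 125 0 0 0 5 0;110 172 0 0 0 7 0;140 220 0 0 0 9 0;170 265 0 0 0 11 0;195 305 2 0 0 13 0;208 326 2 0 0 13.3 0;215 337 2 0 0 13.3 0;215 337 2 0 0 13.3 0;215 337 2 0 0 13.3 0;215 337 2 0 0 13.3 0'; python3 -c "
from w import *
st()
to((.6443,-.0373,.245),down(-14.4))
s=grab_frame('scene');t=grab_frame('top')
np.save('s2.npy',s,allow_pickle=True);np.save('t2.npy',t,allow_pickle=True)
crop(s,235,150,120,120,5,'s2');crop(t,235,110,120,120,5,'t2')
"
```

```text
clock: 6.18
tcp_pos: [0.6444, -0.0348, 0.2466]
orientation: [-3.117, 0.391, -0.0]
contact_force: [-0.4, 0.7, -0.9]
grip_width: 0.0132
t 6.17 p [ 0.6444 -0.0348  0.2466] x [ 0.969 -0.247  0.   ] z [ 0.  0. -1.] F [-0.4  0.7 -0.9] w 13.2 j [ 0.33  0.47 -0.52  1.59  0.25  1.16 -0.49]
shift mm [0.5 2.5 1.6] rot deg [-0.02 -0.01  0.11]
```

View pics/s2.png

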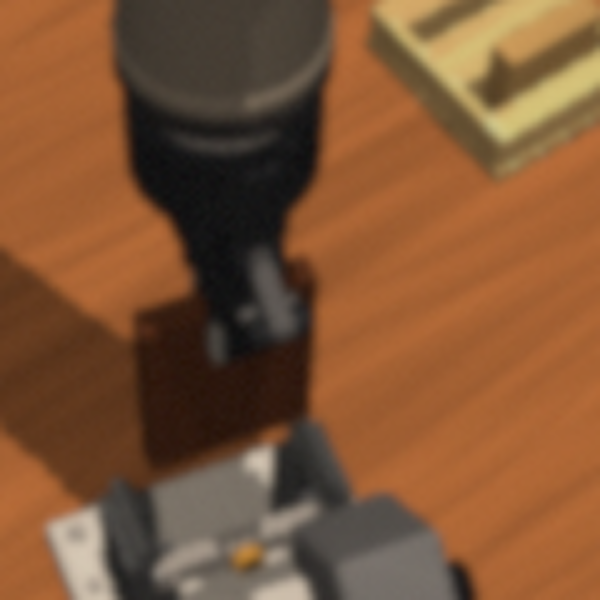

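View pics/t2.png

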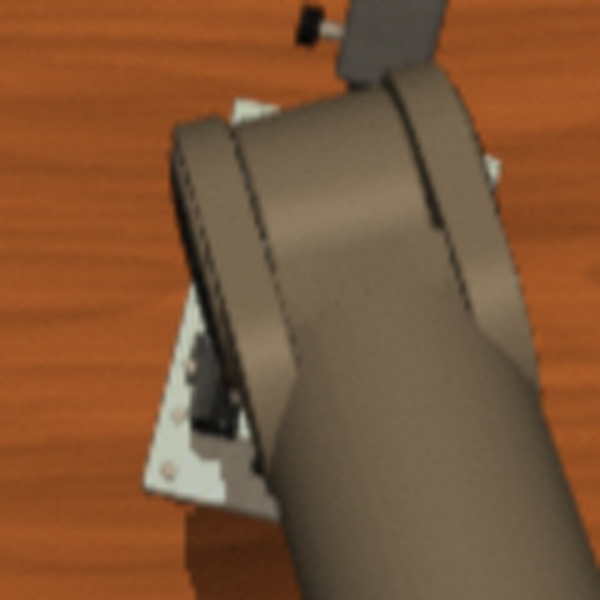

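```bash
cat > jg.py <<'E'
from h import *
J0=np.array([.6443,-.0373,0]);A=np.radians(-14.4)
JR=np.array([[np.cos(A),-np.sin(A),0],[np.sin(A),np.cos(A),0],[0,0,1]])
jw=lambda P:J0+np.array(P,float)@JR.T
def ov(img,f,x0,y0,k,pts,name):
    im=cv2.imread(f"pics/{img}.png")
    for p in proj(f,pts):
        q=((p-[x0,y0]+.5)*k-.5).round().astype(int); cv2.drawMarker(im,q.tolist(),(0,255,0),cv2.MARKER_CROSS,9,1)
    cv2.imwrite(f"pics/{name}.png",im)
E
python3 - <<'E'
from jg import *
s=np.load('s2.npy',allow_pickle=True).item();t=np.load('t2.npy',allow_pickle=True).item()
P,T,o=tool()
print(P)
off=lambda y:[P+T@np.array([7*1e-3,y,z]) for z in (-.031,.089)]
bl=off(.04)+off(-.04)
print(proj(s,bl))
jig=jw([[.022,0,.098],[-.06,-.08,.02],[-.06,.08,.02],[-.022,-.033,.116],[.022,-.033,.116],[-.022,.033,.116],[.022,.033,.116],[-.022,-.06,.116],[.022,-.06,.116],[-.022,.06,.116],[.022,.06,.116]])
print(proj(s,jig))
ov("s2",s,235,150,5,np.vstack([bl,jig]),"s2o")
t0=np.load('t0.npy',allow_pickle=True).item()
ov("t_jig",t0,255,90,4,jig,"t_jigo")
s0=np.load('s0.npy',allow_pickle=True).item()
ov("s_jig",s0,235,225,5,jig,"s_jigo")
E
```

```text
[ 0.64460866 -0.03547516  0.24662785]
[[262.51956372 217.11499711]
 [264.51055573 244.30588047]
 [297.86421025 205.1941332 ]
 [296.27132577 233.16345026]]
[[282.1605013  255.81331422]
 [242.69044023 253.22991379]
 [298.23018372 233.76742566]
 [262.9198324  241.92996012]
 [269.33546142 257.02491376]
 [287.9587229  233.20684132]
 [294.83430067 247.92663689]
 [252.49837684 245.560616  ]
 [258.71858886 260.81313507]
 [298.02754782 229.69903589]
 [305.08427702 244.26932833]]
```

View pics/s2o.png

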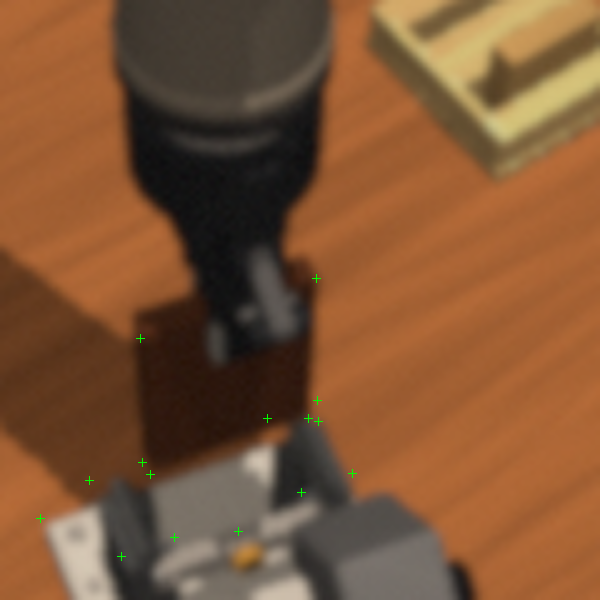

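View pics/t_jigo.png

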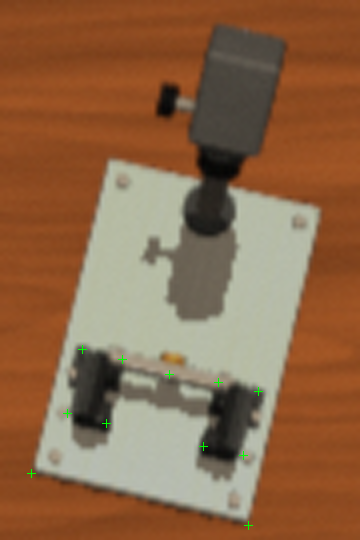

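View pics/s_jigo.png

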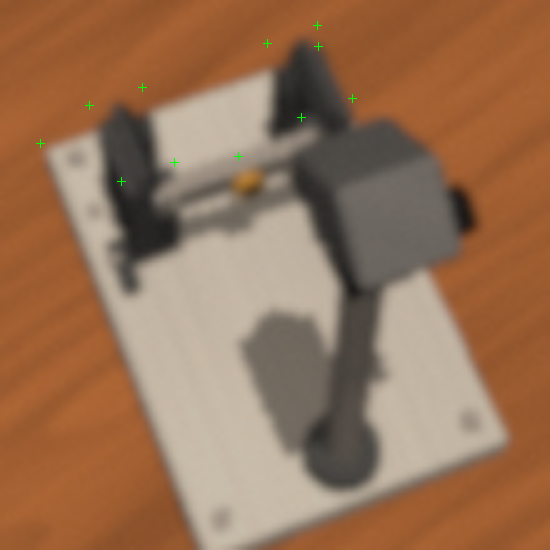

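```bash
python3 - <<'E'
from jg import *
s=np.load('s0.npy',allow_pickle=True).item();t=np.load('t0.npy',allow_pickle=True).item()
def edge(f,a,b,n=40,half=6):
    # subpixel edge points on R-B between rough ends a,b
    g=f["pixels"].astype(np.float32); g=g[...,0]-g[...,2]
    a,b=np.array(a,float),np.array(b,float); d=(b-a)/np.linalg.norm(b-a); nrm=np.array([-d[1],d[0]])
    off=np.arange(-half,half+.01,.1); pts=[]
    for u in np.linspace(.08,.92,n):
        c=a+u*(b-a); q=(c+off[:,None]*nrm).astype(np.float32)
        v=cv2.remap(g,q[:,0].reshape(1,-1),q[:,1].reshape(1,-1),cv2.INTER_LINEAR)[0]
        lo,hi=np.median(v[:20]),np.median(v[-20:]); m=(lo+hi)/2
        k=np.where(np.diff(np.sign(v-m)))[0]
        if abs(hi-lo)>30 and len(k)==1: pts.append(q[k[0]])
    vx,vy,x,y=cv2.fitLine(np.array(pts),cv2.DIST_HUBER,0,.01,.01).ravel(); print(len(pts))
    return np.cross([x,y,1],[x+vx,y+vy,1])
def X(l,m): c=np.cross(l,m); return c[:2]/c[2]
# top
T0=dict(bl=(316.6,221),br=(262.2,208.1),fr=(281.4,129.6),fl=(335.5,141))
L=lambda f,D,a,b:edge(f,D[a],D[b])
tb,tr,tl,tf=L(t,T0,'bl','br'),L(t,T0,'br','fr'),L(t,T0,'bl','fl'),L(t,T0,'fl','fr')
# scene corners rough: back-left(244,255), back-right (~299,236 hidden), front-left(276,337), front-right(337,313)
S0=dict(bl=(244,255),bx=(290,238.5),fl=(276,337),fr=(336.5,313))
sb,sl,sf=L(s,S0,'bl','bx'),L(s,S0,'bl','fl'),L(s,S0,'fl','fr')
for n,a,b in (('bl',X(tb,tl),X(sb,sl)),('fl',X(tf,tl),X(sf,sl))):
    print(n,a.round(2),b.round(2),"tri",tri(t,a,s,b),"t",onz(t,*a,.02).round(4),"s",onz(s,*b,.02).round(4), "s@0",onz(s,*b,0).round(4))
print('br',onz(t,*X(tb,tr),.02).round(4),'fr',onz(t,*X(tf,tr),.02).round(4))
E
```

```text
40
40
40
32
40
40
40
bl [316.44 220.86] [242.4  254.03] tri (array([ 0.56648803, -0.10042094,  0.01639615]), np.float64(0.0014158604270910924)) t [ 0.5666 -0.0995  0.02  ] s [ 0.5678 -0.1018  0.02  ] s@0 [ 0.5584 -0.0975  0.    ]
fl [335.18 141.42] [275.48 339.11] tri (array([ 0.79915022, -0.16017004,  0.00961983]), np.float64(2.561327375794728e-05)) t [ 0.7967 -0.1589  0.02  ] s [ 0.8016 -0.1618  0.02  ] s@0 [ 0.7969 -0.1587  0.    ]
br [0.606  0.0552 0.02  ] fr [ 0.836  -0.0036  0.02  ]
```

```bash
python3 -c "
from w import *
st()
to((.6464,-.0362,.205),down(-14.4))"; python3 -m handwheel '2 0 10 0 0 0 0;2 0 25 0 0 0 0;2 0 37 0 0 0 0;2 0 45 0 0 0 0;2 0 53 0 0 0 0;2 0 58 0 0 0 0;2 0 63 0 0 0 0;2 0 63 0 0 0 0'; python3 -c "
from w import *
st()
s=grab_frame('scene');crop(s,235,150,120,120,5,'s3')"
```

```text
t 6.28 p [ 0.6446 -0.0355  0.2466] x [ 0.969 -0.248  0.   ] z [ 0.  0. -1.] F [ 0.8  0.4 -0.8] w 14.1 j [ 0.33  0.47 -0.52  1.59  0.25  1.16 -0.49]
shift mm [ 1.9  0.3 41.6] rot deg [-0.01 -0.02  0.05]
clock: 7.28
tcp_pos: [0.6466, -0.037, 0.183]
orientation: [3.117, -0.394, -0.001]
contact_force: [-0.3, -0.0, -0.6]
grip_width: 0.0137
t 7.28 p [ 0.6466 -0.037   0.183 ] x [ 0.968 -0.249 -0.   ] z [-0. -0. -1.] F [-0.3 -0.  -0.6] w 13.7 j [ 0.32  0.53 -0.51  1.64  0.29  1.04 -0.52]
```

View pics/s3.png

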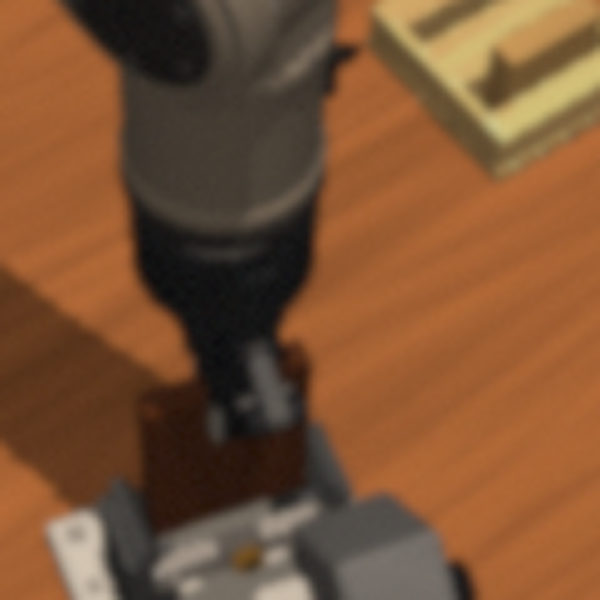

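```bash
python3 -m handwheel '0 0 8 0 0 0 0;0 0 17 0 0 0 0;0 0 26 0 0 0 0;0 0 35 0 0 0 0;0 0 44 0 0 0 0;0 0 44 0 0 0 0'; python3 -c "
from w import *
st()"
```

```text
clock: 8.07
tcp_pos: [0.6462, -0.037, 0.1382]
orientation: [3.117, -0.394, -0.003]
contact_force: [-0.4, 0.2, -2.0]
grip_width: 0.0136
t 8.07 p [ 0.6462 -0.037   0.1382] x [ 0.968 -0.249 -0.002] z [-0.002  0.    -1.   ] F [-0.4  0.2 -2. ] w 13.6 j [ 0.31  0.57 -0.49  1.68  0.32  0.97 -0.55]
```

```bash
python3 -m handwheel '0 0 8 0 0 0 0;0 0 15 0 0 0 0;0 0 21 0 0 0 0;0 0 25 0 0 0 0;0 0 28 0 0 0 0;0 0 28 0 0 0 0'; python3 -c "
from w import *
st()"
```

```text
clock: 8.82
tcp_pos: [0.6467, -0.037, 0.1111]
orientation: [3.117, -0.394, -0.0]
contact_force: [-1.3, -0.2, -1.2]
grip_width: 0.0134
t 8.82 p [ 0.6467 -0.037   0.1111] x [ 0.968 -0.249 -0.   ] z [-0.  0. -1.] F [-1.3 -0.2 -1.2] w 13.4 j [ 0.3   0.61 -0.48  1.7   0.34  0.92 -0.56]
```

Foot should be ~2 mm above the plate; go down until contact is felt.

```bash
for i in 1; do python3 -m handwheel '0 0 1 0 0 0 0;0 0 2 0 0 0 0;0 0 3 0 0 0 0;0 0 3 0 0 0 0'; done; python3 -c "
from w import *
st()"
```

```text
clock: 9.32
tcp_pos: [0.6471, -0.037, 0.1089]
orientation: [3.117, -0.395, 0.001]
contact_force: [-0.7, -0.1, 3.4]
grip_width: 0.0132
t 9.32 p [ 0.6471 -0.037   0.1089] x [ 0.968 -0.249  0.001] z [ 0.001 -0.    -1.   ] F [-0.7 -0.1  3.4] w 13.2 j [ 0.3   0.61 -0.48  1.7   0.34  0.92 -0.56]
```

```bash
python3 -m handwheel '0 0 1 0 0 0 0;0 0 1.5 0 0 0 0;0 0 1.5 0 0 0 0'; python3 -m handwheel '0 0 0 0 0 0 40;0 0 0 0 0 0 40;0 0 0 0 0 0 40;0 0 0 0 0 0 40'; python3 -c "
from w import *
st()"
```

```text
clock: 9.7
tcp_pos: [0.6473, -0.037, 0.1089]
orientation: [3.116, -0.395, 0.002]
contact_force: [-4.0, -1.0, 14.4]
grip_width: 0.0134
clock: 10.2
tcp_pos: [0.6467, -0.0369, 0.1066]
orientation: [-3.117, 0.394, 0.001]
contact_force: [0.4, 0.7, 0.2]
grip_width: 0.0401
t 10.2 p [ 0.6467 -0.0369  0.1066] x [ 0.968 -0.249 -0.   ] z [-0.  0. -1.] F [0.4 0.7 0.2] w 40.1 j [ 0.3   0.61 -0.48  1.7   0.34  0.91 -0.56]
```

```bash
python3 -m handwheel '0 0 -30 0 0 0 45;0 0 -80 0 0 0 50;0 0 -130 0 0 0 50;0 0 -150 0 0 0 50;0 0 -150 0 0 0 50'; python3 - <<'E'
from h import *
from w import st
st()
s1=grab_frame('scene'); crop(s1,235,190,120,120,5,'s4')
s=np.load('s0.npy',allow_pickle=True).item();t=np.load('t0.npy',allow_pickle=True).item()
k=6
for n,f,(x0,y0,w,h),z in (("t",t,(355,200,75,90),.059),("s",s,(130,225,60,70),.059)):
    p=f["pixels"][y0:y0+h,x0:x0+w].astype(np.float32); g=cv2.resize(p[...,0]-p[...,2],None,fx=k,fy=k,interpolation=cv2.INTER_CUBIC)
    v=cv2.resize(p.max(2),None,fx=k,fy=k,interpolation=cv2.INTER_CUBIC)
    m=((g<45)&(v>110)).astype(np.uint8); m=cv2.morphologyEx(m,cv2.MORPH_OPEN,np.ones((9,9)))
    c=max(cv2.findContours(m,cv2.RETR_EXTERNAL,cv2.CHAIN_APPROX_NONE)[0],key=cv2.contourArea)
    cv2.imwrite(f"pics/mm_{n}.png",np.hstack([m*255,cv2.resize(p.max(2),None,fx=k,fy=k).astype(np.uint8)]))
    box=cv2.boxPoints(cv2.minAreaRect(c)); q=(box+.5)/k-.5+[x0,y0]
    W=np.array([onz(f,*a,z)[:2] for a in q]); print(n,q.round(1).tolist(),W.round(4).tolist(),"c",W.mean(0).round(4))
    e=[W[i]-W[i-1] for i in (1,2)]
    for d in e: print("  len",np.linalg.norm(d).round(4),"yaw",np.degrees(np.arctan2(d[1],d[0])).round(1))
E
```

```text
clock: 10.82
tcp_pos: [0.6474, -0.0369, 0.2578]
orientation: [-3.117, 0.395, -0.004]
contact_force: [-0.1, 0.3, -0.9]
grip_width: 0.0502
t 10.82 p [ 0.6474 -0.0369  0.2578] x [ 0.968 -0.249  0.002] z [ 0.002 -0.    -1.   ] F [-0.1  0.3 -0.9] w 50.2 j [ 0.34  0.46 -0.52  1.57  0.24  1.18 -0.49]
t [[379.4, 274.4], [394.0, 233.9], [399.6, 235.9], [385.1, 276.4]] [[0.4143, -0.2668], [0.5251, -0.3108], [0.5193, -0.3261], [0.4085, -0.2821]] c [ 0.4668 -0.2964]
  len 0.1192 yaw -21.7
  len 0.0164 yaw -110.8
s [[148.8, 239.6], [157.3, 238.5], [164.6, 293.9], [156.1, 295.1]] [[0.4072, -0.2843], [0.4174, -0.2648], [0.5651, -0.3211], [0.5556, -0.3391]] c [ 0.4863 -0.3023]
  len 0.0219 yaw 62.6
  len 0.1581 yaw -20.9
```

View pics/s4.png

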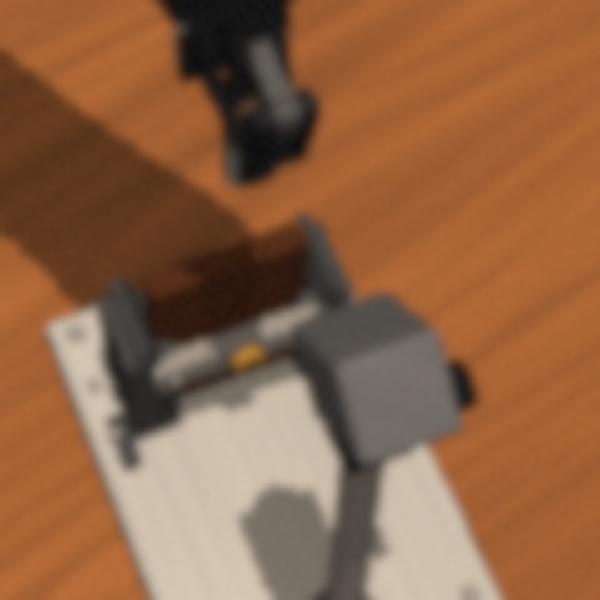

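View pics/mm_t.png

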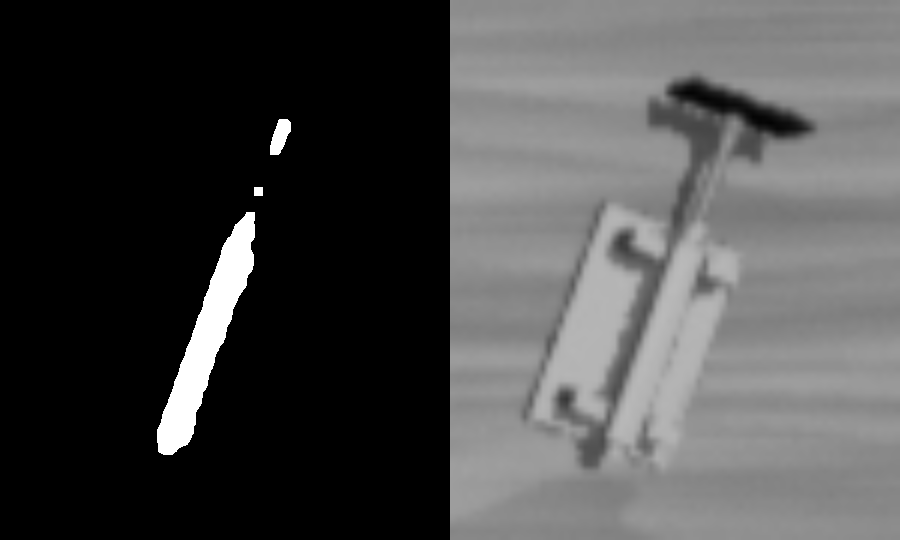

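View pics/mm_s.png

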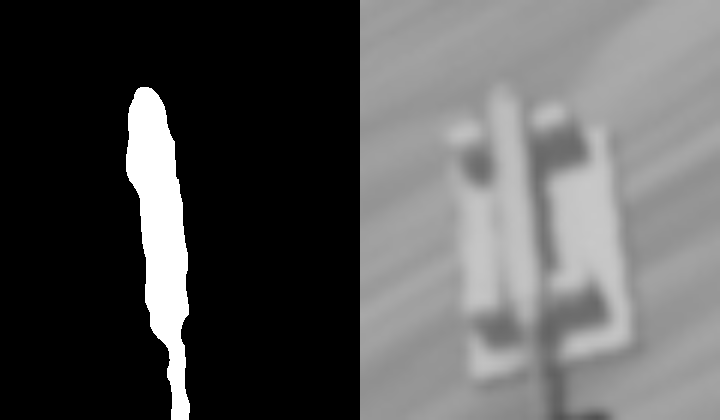

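```bash
python3 -c "
from w import *
to((.476,-.300,.16),down(-111.5))"
```

```text
shift mm [-99.4 297.   96.1] rot deg [5.000e-02 1.000e-02 9.707e+01]
```

```bash
python3 -m handwheel '-20 40 -10 0 0 10 50;-36 80 -10 0 0 20 50;-50 120 -10 0 0 30 50;-65 160 -10 0 0 40 50;-80 200 0 0 0 50 50;-90 240 20 0 0 60 50;-99 270 40 0 0 70 50;-99 297 60 0 0 80 50;-99 297 80 0 0 90 50;-99 297 95 0 0 97 50;-99 297 95 0 0 97 50;-99 297 95 0 0 97 50'; python3 - <<'E'
from w import *
st()
to((.476,-.300,.06),down(-111.5))
s=grab_frame('scene');crop(s,110,180,110,130,4,'s5');t=grab_frame('top');crop(t,355,190,75,90,6,'t5')
E
```

```text
clock: 12.38
tcp_pos: [0.4766, -0.2997, 0.1612]
orientation: [1.773, -2.593, -0.002]
contact_force: [-0.3, -0.2, 0.1]
grip_width: 0.0498
t 12.38 p [ 0.4766 -0.2997  0.1612] x [-0.363 -0.932 -0.   ] z [-0.001  0.001 -1.   ] F [-0.3 -0.2  0.1] w 49.8 j [ 0.55  0.38 -0.13  1.89  0.06  0.88 -1.55]
shift mm [  0.5   0.3 101.2] rot deg [0.07 0.   0.22]
```

View pics/s5.png

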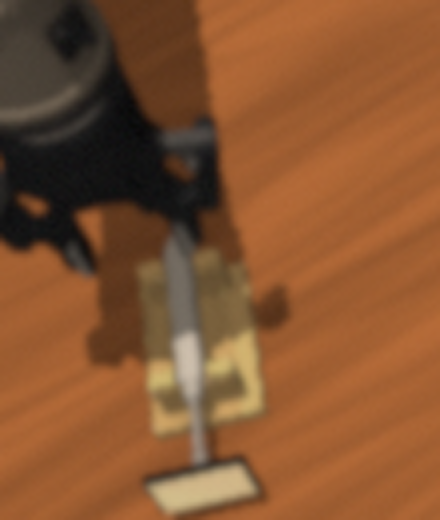

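View pics/t5.png

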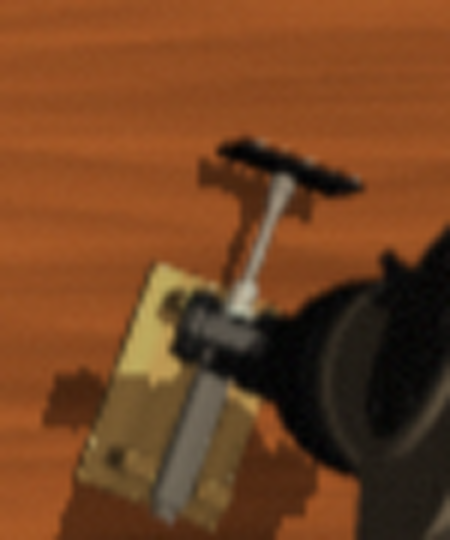

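```bash
python3 -m handwheel '0 0 40 0 0 0 45;0 0 80 0 0 0 45;0 0 105 0 0 0 45;0 0 120 0 0 0 45;0 0 127 0 0 0 45;0 0 127 0 0 0 45;0 0 127 0 0 0 45' 60; python3 -c "
from w import *
st()"
```

```text
clock: 13.35
tcp_pos: [0.4776, -0.3003, 0.0358]
orientation: [-1.769, 2.595, -0.002]
contact_force: [-0.6, -0.9, 0.2]
grip_width: 0.0451
t 13.35 p [ 0.4776 -0.3003  0.0358] x [-0.365 -0.931  0.   ] z [ 0.002 -0.001 -1.   ] F [-0.6 -0.9  0.2] w 45.1 j [ 0.54  0.56 -0.11  1.96  0.1   0.63 -1.58]
```

```bash
python3 -m handwheel '0 0 2 0 0 0 10;0 0 2 0 0 0 10;0 0 2 0 0 0 10;0 0 2 0 0 0 10;0 0 2 0 0 0 10;0 0 2 0 0 0 10' 30; python3 -c "
from w import *
st()"
```

```text
clock: 14.1
tcp_pos: [0.4772, -0.3001, 0.0332]
orientation: [-1.77, 2.595, -0.001]
contact_force: [-1.3, 0.2, 5.2]
grip_width: 0.0155
t 14.1 p [ 0.4772 -0.3001  0.0332] x [-0.365 -0.931  0.   ] z [ 0.001 -0.    -1.   ] F [-1.3  0.2  5.2] w 15.5 j [ 0.54  0.56 -0.11  1.96  0.1   0.62 -1.58]
```

```bash
python3 -m handwheel '0 0 -10 0 0 0 5;0 0 -40 0 0 0 5;0 0 -80 0 0 0 5;0 0 -110 0 0 0 5;0 0 -110 0 0 0 5;0 0 -110 0 0 0 5;0 0 -110 0 0 0 5' 60; python3 - <<'E'
from w import *
st()
s=grab_frame('scene');t=grab_frame('top')
np.save('s6.npy',s,allow_pickle=True);np.save('t6.npy',t,allow_pickle=True)
crop(s,110,180,110,130,4,'s6');crop(t,345,180,90,100,6,'t6')
E
```

```text
clock: 14.98
tcp_pos: [0.476, -0.2994, 0.1415]
orientation: [1.769, -2.595, -0.004]
contact_force: [-0.1, -0.0, -1.8]
grip_width: 0.0151
t 14.97 p [ 0.476  -0.2994  0.1415] x [-0.365 -0.931 -0.   ] z [-0.002  0.001 -1.   ] F [-0.1 -0.  -1.8] w 15.1 j [ 0.55  0.4  -0.13  1.9   0.07  0.84 -1.55]
```

View pics/s6.png

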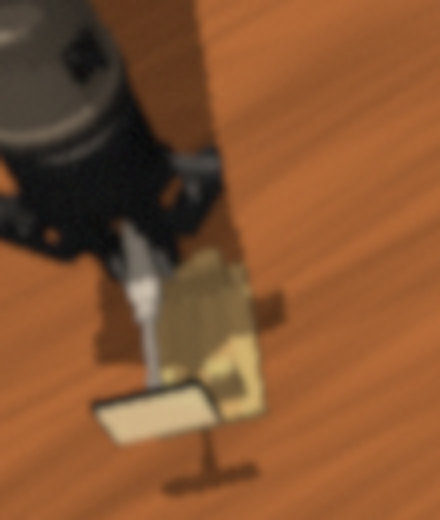

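View pics/t6.png

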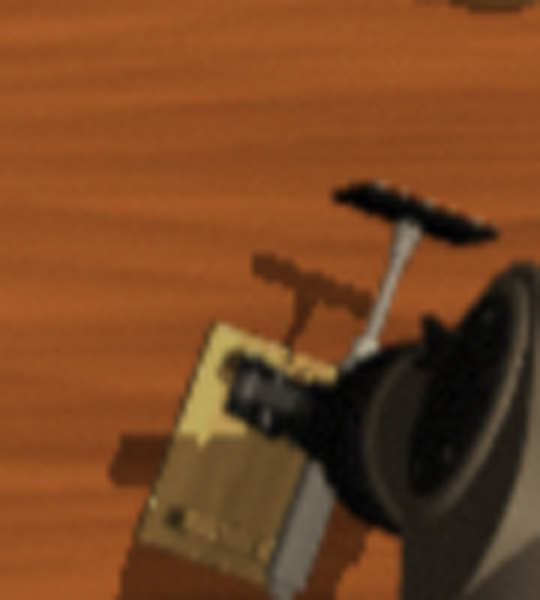

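```bash
python3 - <<'E'
from w import *
s=np.load('s6.npy',allow_pickle=True).item();t=np.load('t6.npy',allow_pickle=True).item()
p,T,o=tool(); G=p-T[:,2]*.0187; print("G",G.round(4))
k=4;x0,y0=110,180
sp=s["pixels"][y0:y0+130,x0:x0+110]; hsv=cv2.cvtColor(sp,cv2.COLOR_RGB2HSV)
m=((hsv[...,2]>180)).astype(np.uint8); m[:90]=0
c=max(cv2.findContours(m,cv2.RETR_EXTERNAL,cv2.CHAIN_APPROX_NONE)[0],key=cv2.contourArea)
M=cv2.moments(c); 
q=cv2.approxPolyN(cv2.convexHull(c),4,ensure_convex=True)[0]+[x0,y0]; print(q.tolist())
g=np.array([M['m10']/M['m00']+x0,M['m01']/M['m00']+y0]); print("glass px",g)
X=onz(s,*g,G[2]); print("glass s",X, "tool",T.T@(X-G))
# top: black frame
tp=t["pixels"][205:225,395:432]; m=(tp.max(2)<45).astype(np.uint8)
c=max(cv2.findContours(m,cv2.RETR_EXTERNAL,cv2.CHAIN_APPROX_NONE)[0],key=cv2.contourArea)
r_=cv2.minAreaRect(c); print(r_)
b=cv2.boxPoints(r_)+[395,205]; W=np.array([onz(t,*a,G[2]+.027) for a in b]); print(W.round(4)); X2=W.mean(0); print("top",X2,"tool",T.T@(X2-G))
for i in (1,2):
    d=W[i]-W[i-1]; print(np.linalg.norm(d),np.degrees(np.arctan2(d[1],d[0])))
pt=np.array([415,212.]); 
E
```

```text
G [ 0.4763 -0.2996  0.1604]
[[163, 284], [140, 291], [134, 283], [158, 277]]
glass px [148.742913   283.85434995]
glass s [ 0.57339928 -0.33807844  0.1603925 ] tool [ 0.00040421 -0.10444823 -0.0002166 ]
((18.520549774169922, 10.445205688476562), (25.8660945892334, 4.213481426239014), 20.556045532226562)
[[ 0.5744 -0.2968  0.1874]
 [ 0.5842 -0.3008  0.1874]
 [ 0.5606 -0.3603  0.1874]
 [ 0.5508 -0.3562  0.1874]]
top [ 0.56752923 -0.32851219  0.1873925 ] tool [-0.00636539 -0.09543458 -0.02719618]
0.010594021923241007 -22.406528984007583
0.06399434540515234 -111.65197406639352
```

```bash
python3 - <<'E'
from w import *
s=np.load('s6.npy',allow_pickle=True).item();t=np.load('t6.npy',allow_pickle=True).item()
crop(s,125,265,50,40,14,'s6z');crop(t,395,200,40,30,18,'t6z')
p,T,o=tool();G=p-T[:,2]*.0187
S=lambda a,b:((a+.5)/4-.5+110,(b+.5)/4-.5+180); Tt=lambda a,b:((a+.5)/6-.5+345,(b+.5)/6-.5+180)
for a,b in ((S(95,403),Tt(497,235)),(S(198,383),Tt(335,192))):
    X,e=tri(s,a,t,b); print(X.round(4),e.round(4),(T.T@(X-G)).round(4))
# rod joint at back of frame: top (410,222)
E
```

```text
[ 0.5594 -0.3619  0.1855] 0.0031 [ 0.0277 -0.1001 -0.0254]
[ 0.5768 -0.3058  0.1703] 0.0104 [-0.0309 -0.0958 -0.0101]
```

View pics/s6z.png

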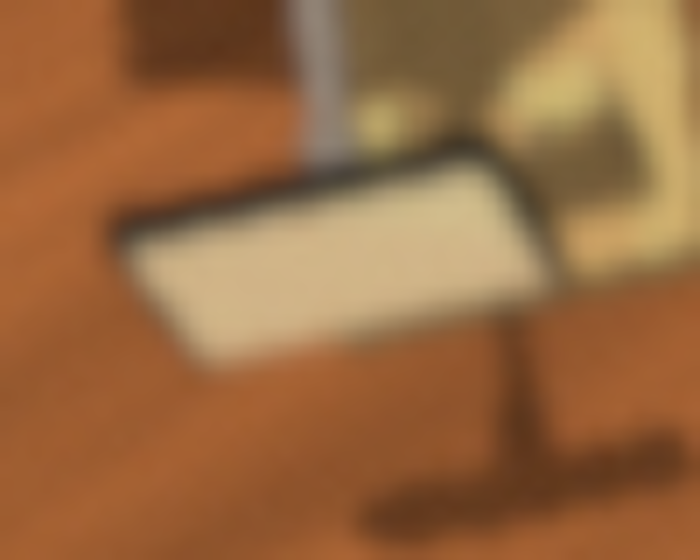

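View pics/t6z.png

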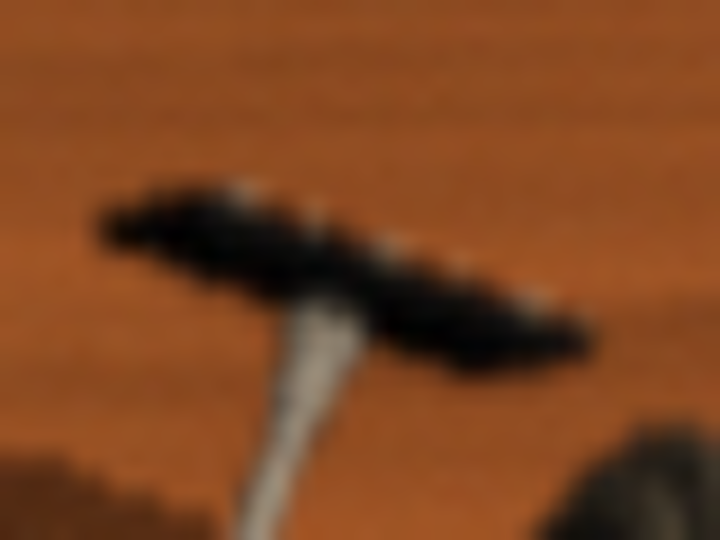

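```bash
python3 - <<'E'
from w import *
s=np.load('s6.npy',allow_pickle=True).item();t=np.load('t6.npy',allow_pickle=True).item()
p,T,o=tool();G=p-T[:,2]*.0187
S=lambda a,b:((a+.5)/14-.5+125,(b+.5)/14-.5+265); Tt=lambda a,b:((a+.5)/18-.5+395,(b+.5)/18-.5+200)
for a,b in ((S(112,228),Tt(592,345)),(S(468,145),Tt(160,192))):
    X,e=tri(s,a,t,b); print(X.round(4),e.round(4),(T.T@(X-G)).round(4))
for a in ((112,228),(468,145)):
    X=onz(s,*S(*a),G[2]+.027);print('s',(T.T@(X-G)).round(4))
for a in ((592,345),(160,192)):
    X=onz(t,*Tt(*a),G[2]+.027);print('t',(T.T@(X-G)).round(4))
for a in ((112,235),(468,160),(552,285),(205,370)):
    c,d=ray(s,*S(*a)); n=T[:,1]; X=c+d*(n@(G-.105*T[:,1]-c))/(n@d); print('glass plane',(T.T@(X-G)).round(4))
E
```

```text
[ 0.5593 -0.3631  0.1846] 0.0013 [ 0.0288 -0.1004 -0.0244]
[ 0.58   -0.3088  0.1821] 0.0073 [-0.0293 -0.0998 -0.0219]
s [ 0.0275 -0.1019 -0.0272]
s [-0.0266 -0.1019 -0.0272]
t [ 0.0287 -0.0999 -0.0272]
t [-0.0343 -0.099  -0.0272]
glass plane [ 0.0266 -0.105  -0.031 ]
glass plane [-0.0265 -0.105  -0.0284]
glass plane [-0.0278 -0.105   0.0215]
glass plane [ 0.0276 -0.105   0.0225]
```

```bash
cat > fin.py <<'E'
from w import *
import jg
jg.J0=np.array([.6465,-.0385,0])
a=np.radians(22); m=jg.JR@np.array([np.cos(a),0,np.sin(a)]); yj=jg.JR@np.array([0,1.,0])
M=np.c_[-yj,-m,np.cross(yj,m)]
def target(g,d=.103):
    G=jg.J0+jg.JR@np.array(g)-d*m; return G+.0187*M[:,2]
if __name__=="__main__":
    st()
    for g in ((-.11,-.15,.14),(-.1,0,.12),(-.077,0,.088)):
        print(g,target(g).round(4)); to(target(g),M)
E
python3 fin.py
```

```text
t 15.07 p [ 0.4763 -0.2995  0.1417] x [-0.365 -0.931 -0.   ] z [-0.002  0.001 -1.   ] F [-0.8  0.5 -1. ] w 14.6 j [ 0.55  0.4  -0.13  1.9   0.07  0.84 -1.55]
(-0.11, -0.15, 0.14) [ 0.4169 -0.1344  0.0841]
shift mm [-132.   115.4   57.9] rot deg [22.09 -1.32 -6.93]
(-0.1, 0, 0.12) [0.4639 0.0084 0.0641]
shift mm [-282.1  123.8   77.9] rot deg [22.09 -1.32 -6.93]
(-0.077, 0, 0.088) [0.4862 0.0027 0.0321]
shift mm [-284.9  100.9  109.9] rot deg [22.09 -1.32 -6.93]
```

```bash
python3 -m handwheel '-15 10 0 3 0 -1 5;-35 25 5 6 0 -2 5;-60 40 15 10 -0.5 -3 5;-85 58 30 14 -0.8 -4.5 5;-110 75 45 18 -1 -5.5 5;-128 86 60 21 -1.3 -6.5 5;-136 91 68 22 -1.3 -6.9 5;-136 91 68 22 -1.3 -6.9 5;-136 91 68 22 -1.3 -6.9 5' 60; python3 fin.py
```

```text
clock: 16.2
tcp_pos: [0.4416, -0.1394, 0.0743]
orientation: [-1.761, 2.27, -0.441]
contact_force: [1.1, -0.8, -1.0]
grip_width: 0.015
t 16.2 p [ 0.4416 -0.1394  0.0743] x [-0.249 -0.969 -0.   ] z [ 0.363 -0.093 -0.927] F [ 1.1 -0.8 -1. ] w 15.0 j [ 0.54  0.3  -0.44  2.43  1.26  0.18 -2.9 ]
(-0.11, -0.15, 0.14) [ 0.4169 -0.1344  0.0841]
shift mm [  1.3  19.6 -18.5] rot deg [-0.01  0.01 -0.01]
(-0.1, 0, 0.12) [0.4639 0.0084 0.0641]
shift mm [-148.7   17.9    3.8] rot deg [-0.01  0.01 -0.01]
(-0.077, 0, 0.088) [0.4862 0.0027 0.0321]
shift mm [-148.7    8.5   42.1] rot deg [-0.01  0.01 -0.01]
```

```bash
python3 -m handwheel '-10 -2 1 0 0 0 5;-20 -6 2 0 0 0 5;-30 -9 4 0 0 0 5;-30 -9 4 0 0 0 5'; python3 fin.py | sed -n '1p;6,7p'
```

```text
clock: 16.7
tcp_pos: [0.4593, -0.1127, 0.0743]
orientation: [-1.762, 2.27, -0.442]
contact_force: [-0.2, -0.4, -0.8]
grip_width: 0.0147
t 16.7 p [ 0.4593 -0.1127  0.0743] x [-0.248 -0.969  0.001] z [ 0.363 -0.093 -0.927] F [-0.2 -0.4 -0.8] w 14.7 j [ 0.38  0.3  -0.36  2.42  1.23  0.19 -2.95]
(-0.077, 0, 0.088) [0.4862 0.0027 0.0321]
shift mm [-118.4   18.1   38.1] rot deg [-0.01 -0.01  0.06]
```

```bash
cat > fin2.py <<'E'
from w import *
import jg,sys
jg.J0=np.array([.6465,-.0385,0]); yj=jg.JR@np.array([0,1.,0])
def tgt(g,tilt,roll=0,d=.103):
    a=np.radians(tilt); m=jg.JR@np.array([np.cos(a),0,np.sin(a)])
    M=np.c_[-yj,-m,np.cross(yj,m)]; M=R.from_rotvec(np.radians(roll)*m).as_matrix()@M
    return jg.J0+jg.JR@np.array(g)-d*m+.0187*M[:,2],M
def cur():
    p,T,o=tool(); g=jg.JR.T@(p-.0187*T[:,2]-.103*T[:,1]-jg.J0); mx=jg.JR.T@-T[:,1]
    print("glass jig",g.round(4),"mx tilt",np.degrees(np.arcsin(mx[2])).round(2),"yaw err",np.degrees(np.arctan2(mx[1],mx[0])).round(2))
if __name__=="__main__":
    st();cur()
    for a in sys.argv[1:]:
        v=list(map(float,a.split(","))); p,M=tgt(v[:3],*v[3:]); print(a,p.round(3)); to(p,M)
E
python3 fin2.py=- 2>/dev/null; python3 fin2.py -.085,-.12,.15,5 -.085,0,.13,5
```

```text
t 16.7 p [ 0.4593 -0.1127  0.0743] x [-0.248 -0.969  0.001] z [ 0.363 -0.093 -0.927] F [-0.2 -0.4 -0.8] w 14.7 j [ 0.38  0.3  -0.36  2.42  1.23  0.19 -2.95]
glass jig [-0.0744 -0.1183  0.1302] mx tilt 22.01 yaw err 0.07
-.085,-.12,.15,5 [ 0.437 -0.108  0.122]
shift mm [  1.6   3.3 -53.3] rot deg [-17.01  -0.02   0.06]
-.085,0,.13,5 [0.466 0.008 0.102]
shift mm [-118.4   10.7  -34.8] rot deg [-17.01  -0.02   0.06]
```

```bash
python3 -m handwheel '0 0 -15 -4 0 0 5;0 1 -30 -8 0 0 5;1 2 -45 -13 0 0 5;2 3 -53 -17 0 0 5;2 3 -53 -17 0 0 5'; python3 fin2.py | head -2; python3 -m handwheel '0 0 0 0 0 0 5'; python3 fin2.py -.085,0,.13,5 -.08,0,.1,8
```

```text
clock: 17.32
tcp_pos: [0.4374, -0.1108, 0.1229]
orientation: [-1.887, 2.44, -0.11]
contact_force: [0.2, 0.3, -1.2]
grip_width: 0.0149
t 17.32 p [ 0.4374 -0.1108  0.1229] x [-0.252 -0.968  0.   ] z [ 0.087 -0.023 -0.996] F [ 0.2  0.3 -1.2] w 14.9 j [ 0.75  0.3  -0.73  2.2   0.36  0.66 -2.06]
glass jig [-0.0836 -0.1223  0.1507] mx tilt 5.14 yaw err -0.18
clock: 17.45
tcp_pos: [0.4354, -0.11, 0.1216]
orientation: [-1.891, 2.441, -0.108]
contact_force: [-0.3, -0.3, -0.5]
grip_width: 0.0151
t 17.45 p [ 0.4354 -0.11    0.1216] x [-0.25  -0.968  0.001] z [ 0.084 -0.023 -0.996] F [-0.3 -0.3 -0.5] w 15.1 j [ 0.74  0.3  -0.73  2.2   0.36  0.66 -2.06]
glass jig [-0.0857 -0.1219  0.1492] mx tilt 5.0 yaw err -0.06
-.085,0,.13,5 [0.466 0.008 0.102]
shift mm [-121.8    1.1   19. ] rot deg [-0.   -0.08 -0.06]
-.08,0,.1,8 [0.473 0.006 0.067]
shift mm [-121.9   -2.4   54.7] rot deg [ 3.   -0.09 -0.06]
```

```bash
python3 -m handwheel '-20 0 0 0 0 0 5;-45 0 3 0 0 0 5;-70 0 7 0 0 0 5;-95 1 13 0 0 0 5;-114 1 18 0 0 0 5;-122 1 19 0 0 0 5;-122 1 19 0 0 0 5;-122 1 19 0 0 0 5'; python3 fin2.py -.075,0,.09,10 -.073,0,.09,20
```

```text
clock: 18.45
tcp_pos: [0.4671, 0.0073, 0.1032]
orientation: [-1.89, 2.441, -0.108]
contact_force: [-0.2, -1.2, -0.7]
grip_width: 0.0151
t 18.45 p [0.4671 0.0073 0.1032] x [-0.25  -0.968  0.002] z [ 0.084 -0.023 -0.996] F [-0.2 -1.2 -0.7] w 15.1 j [ 0.44  0.37 -0.72  2.18  0.47  0.66 -2.43]
glass jig [-0.0841 -0.0004  0.1309] mx tilt 5.02 yaw err -0.09
-.075,0,.09,10 [0.479 0.005 0.054]
shift mm [-0.3 -7.5 50.4] rot deg [ 4.98 -0.1  -0.09]
-.073,0,.09,20 [0.488 0.002 0.037]
shift mm [ -0.4 -15.9  67.7] rot deg [14.98 -0.11 -0.08]
```

```bash
cat > kin.py <<'E'
import numpy as np, itertools
from scipy.spatial.transform import Rotation as R
from scipy.optimize import least_squares
D="""
.2514 -.6261 .2307|.373 -.928 -.001|0 .001 -1|1.081 .478 .022 1.556 -.0115 1.109 -.083
.5009 -.0977 .3005|.82 -.572 0|.001 0 -1|.45 .17 -.43 1.83 .08 1.15 -.61
.4392 .2986 .1999|1 -.022 0|0 -.002 -1|-.13 .36 -.72 1.89 .28 .99 -.99
.4369 .305 .0989|1 -.02 .001|.001 0 -1|-.21 .5 -.65 1.98 .41 .80 -1.12
.4361 .304 .2474|1 -.02 -.001|-.001 -.001 -1|-.11 .31 -.75 1.84 .24 1.08 -.96
.6444 -.0348 .2466|.969 -.247 0|0 0 -1|.33 .47 -.52 1.59 .25 1.16 -.49
.6466 -.037 .183|.968 -.249 0|0 0 -1|.32 .53 -.51 1.64 .29 1.04 -.52
.6467 -.037 .1111|.968 -.249 0|0 0 -1|.30 .61 -.48 1.70 .34 .92 -.56
.4766 -.2997 .1612|-.363 -.932 0|-.001 .001 -1|.55 .38 -.13 1.89 .06 .88 -1.55
.4776 -.3003 .0358|-.365 -.931 0|.002 -.001 -1|.54 .56 -.11 1.96 .1 .63 -1.58
.4416 -.1394 .0743|-.249 -.969 0|.363 -.093 -.927|.54 .3 -.44 2.43 1.26 .18 -2.9
.4593 -.1127 .0743|-.248 -.969 .001|.363 -.093 -.927|.38 .3 -.36 2.42 1.23 .19 -2.95
.4354 -.11 .1216|-.25 -.968 .001|.084 -.023 -.996|.74 .3 -.73 2.2 .36 .66 -2.06
.4671 .0073 .1032|-.25 -.968 .002|.084 -.023 -.996|.44 .37 -.72 2.18 .47 .66 -2.43
"""
S=[]
for l in D.strip().splitlines():
    p,x,z,q=[np.array(list(map(float,c.split()))) for c in l.split("|")]
    z/=np.linalg.norm(z);x=x-z*(x@z);x/=np.linalg.norm(x); S.append((p,np.c_[x,np.cross(z,x),z],q))
AX="zyzyzyz"
def rots(q,s): return [R.from_euler(a,si*qi).as_matrix() for a,si,qi in zip(AX,s,q)]
def fitsigns():
    best=[]
    for s in itertools.product((1,-1),repeat=7):
        E=[]
        for p,M,q in S:
            A=np.eye(3)
            for r in rots(q,s): A=A@r
            E.append((A,M))
        # M = B A C ; B=Rz(b), C=rot: assume B=I or Rz(pi)
        for b in (0,np.pi):
            C=[A.T@R.from_euler('z',b).as_matrix().T@M for A,M in E]
            Cm=R.from_matrix(C).mean(); err=max(np.degrees((Cm.inv()*R.from_matrix(c)).magnitude()) for c in C)
            best.append((err,s,b,Cm.as_rotvec()))
    best.sort(key=lambda a:a[0]); return best
if __name__=="__main__":
    for b in fitsigns()[:6]: print(b)
E
python3 kin.py
```

```text
(np.float64(0.728830425127452), (-1, 1, -1, 1, -1, 1, -1), 0, array([-5.85112430e-04, -2.17047834e-03, -3.13788301e+00]))
(np.float64(0.7288304251274643), (-1, -1, -1, -1, -1, -1, -1), 3.141592653589793, array([ 0.0013834 , -0.00037293,  0.00370884]))
(np.float64(36.56921202110963), (-1, 1, -1, 1, -1, 1, -1), 3.141592653589793, array([0.12734755, 0.00092716, 0.00348416]))
(np.float64(36.56921202110965), (-1, -1, -1, -1, -1, -1, -1), 0, array([ 1.45378485e-03, -1.99680568e-01, -3.13175114e+00]))
(np.float64(47.997128318092), (-1, 1, -1, -1, -1, -1, -1), 3.141592653589793, array([-0.33517947, -0.56401399,  0.01282708]))
(np.float64(47.99712831809202), (-1, -1, -1, 1, -1, 1, -1), 0, array([-0.86666801,  0.51503922, -2.9621322 ]))
```

```bash
cat > ik.py <<'E'
from kin import *
from fin2 import tgt
s=(-1,1,-1,1,-1,1,-1)
def chain(q):
    A=[np.eye(3)]
    for r in rots(q,s): A.append(A[-1]@r)
    return A
B=[];b=[]
for p,M,q in S:
    A=chain(q); B.append(np.hstack(A)); b.append(p)
B=np.vstack(B);b=np.hstack(b)
o=np.linalg.solve(B.T@B+1e-6*np.eye(24),B.T@b)
print("res mm",np.abs(B@o-b).max()*1e3, "offs",o.reshape(8,3).round(3).tolist())
Cz=R.from_euler('z',np.pi).as_matrix()
def fk(q):
    A=chain(q); return np.hstack(A)@o, A[-1]@Cz
lo=np.array([-2.96,-.34,-1.41,.24,-1.37,.17,-2.96]);hi=np.array([2.96,2.1,1.46,2.44,4.51,1.92,2.96])
mid=(lo+hi)/2
def ik(p,M,q0,w=1e-3):
    def f(q):
        P,T=fk(q); return np.r_[(P-p)*10,R.from_matrix(M.T@T).as_rotvec()*3, w*(q-q0)]
    r=least_squares(f,np.clip(q0,lo+.021,hi-.021),bounds=(lo+.02,hi-.02)); P,T=fk(r.x)
    return r.x,np.linalg.norm(P-p)*1e3,np.degrees(np.linalg.norm(R.from_matrix(M.T@T).as_rotvec()))
if __name__=="__main__":
    q0=np.array([.44,.37,-.72,2.18,.47,.66,-2.43])
    for g in ((-.077,0,.088),(-.07,0,.088)):
      for tilt in (22,20):
        for roll in (-30,-20,-10,0,10,20,30):
            p,M=tgt(g,tilt,roll); q,e,a=ik(p,M,q0); print(g,tilt,roll,q.round(2),"err",e.round(1),a.round(1),"margin",np.minimum(q-lo,hi-q).min().round(2))
E
python3 ik.py
```

```text
res mm 4.264513960127503 offs [[0.001, 0.001, 0.135], [0.012, -0.016, 0.135], [-0.011, -0.016, 0.273], [-0.002, -0.014, 0.273], [0.003, -0.014, 0.238], [0.0, -0.003, 0.238], [0.003, -0.003, 0.157], [0.003, 0.002, 0.157]]
(-0.077, 0, 0.088) 22 -30 [-1.03  0.7   0.65  2.28  0.56  0.45 -2.94] err 0.0 0.0 margin 0.02
(-0.077, 0, 0.088) 22 -20 [-0.97  0.61  0.64  2.35  0.64  0.27 -2.94] err 0.0 0.0 margin 0.02
(-0.077, 0, 0.088) 22 -10 [-0.77  0.49  0.49  2.37  0.75  0.19 -2.94] err 5.1 1.7 margin 0.02
(-0.077, 0, 0.088) 22 0 [-0.27  0.39  0.03  2.36  0.91  0.19 -2.94] err 11.9 4.0 margin 0.02
(-0.077, 0, 0.088) 22 10 [ 0.41  0.44 -0.58  2.34  1.12  0.19 -2.94] err 14.9 5.0 margin 0.02
(-0.077, 0, 0.088) 22 20 [ 0.86  0.62 -0.95  2.34  1.35  0.19 -2.94] err 13.6 4.6 margin 0.02
(-0.077, 0, 0.088) 22 30 [ 1.23  1.14 -1.39  2.36  1.66  0.55 -2.94] err 5.0 1.8 margin 0.02
(-0.077, 0, 0.088) 20 -30 [-0.96  0.65  0.56  2.26  0.59  0.51 -2.94] err 0.0 0.0 margin 0.02
(-0.077, 0, 0.088) 20 -20 [-0.88  0.56  0.53  2.33  0.67  0.35 -2.94] err 0.0 0.0 margin 0.02
(-0.077, 0, 0.088) 20 -10 [-0.74  0
[... 1025 characters left out ...]
-1.39  2.35  1.66  0.55 -2.94] err 4.1 1.5 margin 0.02
(-0.07, 0, 0.088) 20 -30 [-0.94  0.65  0.55  2.25  0.6   0.52 -2.94] err 0.0 0.0 margin 0.02
(-0.07, 0, 0.088) 20 -20 [-0.85  0.56  0.52  2.31  0.68  0.36 -2.94] err 0.0 0.0 margin 0.02
(-0.07, 0, 0.088) 20 -10 [-0.72  0.48  0.45  2.37  0.77  0.19 -2.94] err 0.0 0.0 margin 0.02
(-0.07, 0, 0.088) 20 0 [-0.22  0.4  -0.    2.35  0.92  0.19 -2.94] err 6.3 2.1 margin 0.02
(-0.07, 0, 0.088) 20 10 [ 0.41  0.45 -0.58  2.33  1.11  0.19 -2.94] err 9.3 3.2 margin 0.02
(-0.07, 0, 0.088) 20 20 [ 0.84  0.62 -0.94  2.33  1.32  0.19 -2.94] err 8.4 2.9 margin 0.02
(-0.07, 0, 0.088) 20 30 [ 1.22  1.12 -1.39  2.34  1.61  0.55 -2.94] err 1.8 0.6 margin 0.02
```

```bash
cat > ik2.py <<'E'
from ik import *
rng=np.random.default_rng(0)
Z=R.from_euler('z',np.pi).as_matrix()
q0=np.array([.44,.37,-.72,2.18,.47,.66,-2.43])
for flip in (0,1):
  for roll in ((-60,-45,-30,-15,0,15,30,45,60) if not flip else (0,)):
    p,M=tgt((-.075,0,.088),21,roll); M=M@Z if flip else M
    res=[]
    for k in range(14):
        q,e,a=ik(p,M,rng.uniform(lo,hi) if k else q0,.02)
        if e<3 and a<1: res.append((np.minimum(q-lo,hi-q).min(),q))
    res.sort(key=lambda r:-r[0])
    print(flip,roll,len(res),[ (round(m,2),q.round(2).tolist()) for m,q in res[:2]])
E
timeout 500 python3 ik2.py
```

```text
res mm 4.264513960127503 offs [[0.001, 0.001, 0.135], [0.012, -0.016, 0.135], [-0.011, -0.016, 0.273], [-0.002, -0.014, 0.273], [0.003, -0.014, 0.238], [0.0, -0.003, 0.238], [0.003, -0.003, 0.157], [0.003, 0.002, 0.157]]
0 -60 11 [(np.float64(0.38), [-1.34, 1.35, 1.08, 2.04, -0.21, 0.85, -2.29]), (np.float64(0.02), [-1.43, 1.77, 1.44, 2.04, -0.79, 1.06, -1.72])]
0 -45 12 [(np.float64(0.21), [-1.39, 1.35, 1.25, 2.16, -0.66, 0.71, -1.81]), (np.float64(0.2), [0.01, 0.85, -0.76, 2.08, 1.17, 1.49, 2.76])]
0 -30 13 [(np.float64(0.22), [0.36, 0.94, -1.14, 2.19, 1.38, 1.51, 2.74]), (np.float64(0.17), [-1.3, 1.01, 1.1, 2.27, -0.59, 0.43, -1.8])]
0 -15 11 [(np.float64(0.15), [0.58, 0.91, -1.26, 2.28, 1.5, 1.29, 2.8]), (np.float64(0.09), [-0.1, 0.49, -0.36, 2.32, 1.24, 0.63, 2.87])]
0 0 9 [(np.float64(0.09), [0.77, 0.84, -1.27, 2.35, 1.61, 0.94, 2.86]), (np.float64(0.08), [0.63, 0.66, -1.04, 2.36, 1.57, 0.71, 2.83])]
0 15 5 [(np.float64(0.02), [0.02, 0.43, -0.03, 2.42, 4.02, 0.19, 0.45]), (np.float64(0.02), [-0.04, 0.43, 0.03, 2.42, 4.09, 0.21, 0.38])]
0 30 8 [(np.float64(0.03), [0.1, 0.52, 0.09, 2.41, 4.4, 0.57, 0.27]), (np.float64(0.02), [1.06, 0.82, -1.09, 2.37, 1.97, 0.19, 2.89])]
0 45 12 [(np.float64(0.07), [1.34, 1.27, -1.34, 2.31, 1.38, 0.35, -2.51]), (np.float64(0.05), [-0.45, 1.13, 1.06, 2.39, 4.43, 1.72, 0.24])]
0 60 9 [(np.float64(0.11), [1.34, 1.28, -1.18, 2.21, 0.06, 0.28, -1.08]), (np.float64(0.11), [1.41, 1.43, -1.3, 2.21, 0.65, 0.35, -1.63])]
1 0 8 [(np.float64(0.09), [0.54, 0.6, -0.93, 2.35, 1.54, 0.63, -0.32]), (np.float64(0.08), [0.31, 0.49, -0.65, 2.36, 1.52, 0.46, -0.35])]
```

```bash
cat > rest.py <<'E'
from w import *
import sys
def Mx(yaw): return down(yaw)
yaw=np.degrees(np.arctan2(-.931,-.365)); 
if __name__=="__main__":
    st()
    for a in sys.argv[1:]:
        v=list(map(float,a.split(","))); to(v[:3],down(yaw+(v[3] if len(v)>3 else 0)))
E
python3 rest.py .44,-.11,.15 .4772,-.3001,.1415
```

```text
t 18.45 p [0.4671 0.0073 0.1032] x [-0.25  -0.968  0.002] z [ 0.084 -0.023 -0.996] F [-0.2 -1.2 -0.7] w 15.1 j [ 0.44  0.37 -0.72  2.18  0.47  0.66 -2.43]
shift mm [120.4  -7.1 -46.1] rot deg [-5.02  0.22  6.91]
shift mm [295.2 -89.7 -30.1] rot deg [-5.02  0.22  6.91]
```

```bash
python3 -m handwheel '20 2 -15 -1 0 0 5;50 0 -30 -2 0 1 5;85 -3 -45 -3 0 2 5;120 -7 -46 -5 0 3 5;155 -20 -45 -5 0.2 4 5;195 -38 -42 -5 0.2 5 5;235 -60 -38 -5 0.2 6 5;265 -75 -34 -5 0.2 6.9 5;288 -87 -30 -5 0.2 6.9 5;295 -90 -30 -5 0.2 6.9 5;295 -90 -30 -5 0.2 6.9 5;295 -90 -30 -5 0.2 6.9 5'; python3 rest.py .4772,-.3001,.06 
```

```text
clock: 19.95
tcp_pos: [0.4781, -0.2978, 0.1415]
orientation: [-1.773, 2.592, 0.001]
contact_force: [0.2, -1.0, 0.0]
grip_width: 0.0148
t 19.95 p [ 0.4781 -0.2978  0.1415] x [-0.363 -0.932 -0.001] z [ 0.001  0.001 -1.   ] F [ 0.2 -1.   0. ] w 14.8 j [ 0.93  0.47 -0.62  1.88  0.34  0.9  -1.79]
shift mm [ 2.6  0.  81.5] rot deg [-0.01  0.08  0.15]
```

```bash
python3 -m handwheel '0 0 0 0 0 0 5;0 0 0 0 0 0 5' >/dev/null; python3 rest.py .4772,-.3001,.06 
```

```text
t 20.2 p [ 0.4783 -0.2985  0.1415] x [-0.363 -0.932 -0.001] z [ 0.001  0.001 -1.   ] F [ 0.5 -0.1 -0.6] w 15.1 j [ 0.93  0.47 -0.62  1.88  0.34  0.9  -1.79]
shift mm [ 1.9  0.5 81.5] rot deg [-0.02  0.06  0.11]
```

```bash
python3 -m handwheel '1 0 30 0 0 0 5;1.5 0 60 0 0 0 5;1.5 0 80 0 0 0 5;1.5 0 88 0 0 0 5;1.5 0 88 0 0 0 5;1.5 0 88 0 0 0 5' >/dev/null; python3 rest.py .4772,-.3001,.033; python3 -c "
from h import *
s=grab_frame('scene');crop(s,110,200,100,110,5,'s7')"
```

```text
t 20.95 p [ 0.4785 -0.3007  0.0543] x [-0.364 -0.931 -0.001] z [ 0.002  0.    -1.   ] F [ 0.4 -1.1 -0. ] w 15.0 j [ 0.88  0.59 -0.55  1.93  0.45  0.75 -1.88]
shift mm [-0.1  1.5 21.3] rot deg [-0.11  0.05  0.06]
```

View pics/s7.png

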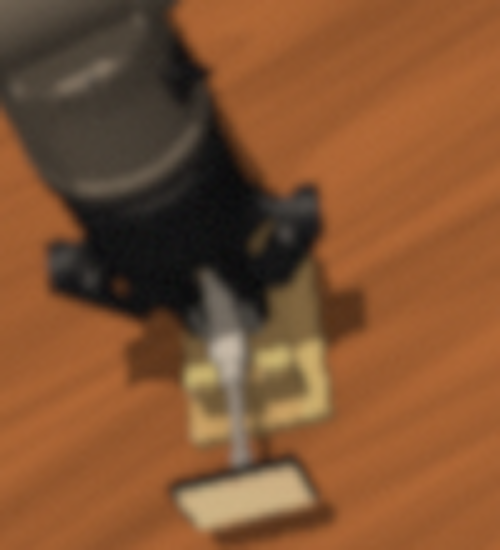

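Aligned over the notches; lower.

```bash
python3 -m handwheel '0 1 8 0 0 0 5;0 1 14 0 0 0 5;0 1 19 0 0 0 5;0 1 20.5 0 0 0 5;0 1 20.5 0 0 0 5' ; python3 rest.py .4772,-.3001,.033
```

```text
clock: 21.62
tcp_pos: [0.4766, -0.2999, 0.0332]
orientation: [-1.771, 2.594, 0.001]
contact_force: [-2.8, 1.9, 6.3]
grip_width: 0.0153
t 21.62 p [ 0.4766 -0.2999  0.0332] x [-0.364 -0.931 -0.001] z [-0.     0.001 -1.   ] F [-2.8  1.9  6.3] w 15.3 j [ 0.86  0.62 -0.53  1.94  0.47  0.71 -1.9 ]
shift mm [-0.1 -0.7  0.2] rot deg [0.03 0.03 0.06]
```

```bash
python3 -m handwheel '0 0 0 0 0 0 45;0 0 0 0 0 0 45;0 0 0 0 0 0 45;0 0 -20 0 0 0 45;0 0 -60 0 0 0 45;0 -4 -105 0 0 -10 45;0 -4 -110 0 0 -20 45;0 -4 -110 0 0 -30 45;0 -4 -110 0 0 -40 45;0 -4 -110 0 0 -50 45;0 -4 -110 0 0 -60 45;0 -4 -110 0 0 -70 45' 30; python3 -m handwheel '0 0 0 0 0 -10 45;0 0 0 0 0 -20 45;0 0 0 0 0 -30 45;0 0 0 0 0 -40 45;0 0 0 0 0 -50 45;0 0 0 0 0 -60 45;0 0 0 0 0 -70 45;0 0 0 0 0 -80 45;0 0 0 0 0 -90 45;0 0 0 0 0 -100 45;0 0 0 0 0 -110 45;0 0 0 0 0 -110 45' ; python3 rest.py .4809,-.3015,.0332,180
python3 -c "
from h import *
s=grab_frame('scene');crop(s,110,180,110,130,4,'s8')"
```

```text
clock: 23.12
tcp_pos: [0.4806, -0.3018, 0.1443]
orientation: [-2.942, 1.101, -0.002]
contact_force: [-0.8, 0.3, 0.7]
grip_width: 0.0451
clock: 24.62
tcp_pos: [0.4804, -0.302, 0.1436]
orientation: [-2.596, -1.769, -0.002]
contact_force: [0.4, -0.3, 0.4]
grip_width: 0.0451
t 24.62 p [ 0.4804 -0.302   0.1436] x [0.366 0.931 0.001] z [ 0.001  0.001 -1.   ] F [ 0.4 -0.3  0.4] w 45.1 j [ 1.35  0.79 -1.3   1.84  0.83  1.19  0.96]
shift mm [  0.5   0.2 110.4] rot deg [ 0.04 -0.06 -0.06]
```

View pics/s8.png

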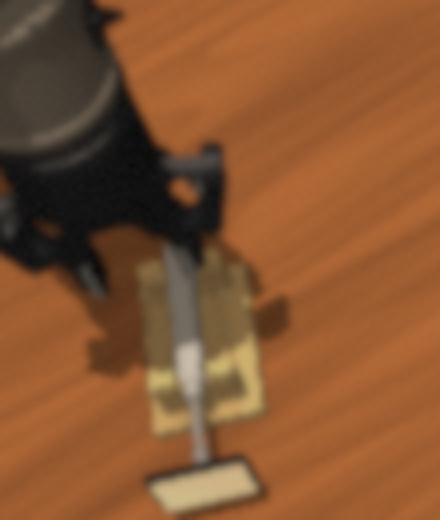

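```bash
python3 -m handwheel '0 0 40 0 0 0 45;0 0 80 0 0 0 45;0 0 100 0 0 0 45;0 0 110 0 0 0 45;0 0 110 0 0 0 45;0 0 110 0 0 0 10;0 0 110 0 0 0 10;0 0 110 0 0 0 10;0 0 110 0 0 0 10;0 0 110 0 0 0 10;0 0 110 0 0 0 5' 40; python3 rest.py
```

```text
clock: 26.05
tcp_pos: [0.4813, -0.3018, 0.034]
orientation: [2.594, 1.77, 0.003]
contact_force: [-2.3, -0.3, 6.8]
grip_width: 0.0152
t 26.05 p [ 0.4813 -0.3018  0.034 ] x [0.364 0.931 0.001] z [ 0.002 -0.    -1.   ] F [-2.3 -0.3  6.8] w 15.2 j [ 1.27  0.91 -1.17  1.9   0.99  1.05  0.86]
```

```bash
python3 -m handwheel '0 0 -15 0 0 0 5;0 0 -50 0 0 0 5;0 0 -90 0 0 0 5;0 0 -105 0 0 0 5;0 0 -105 0 0 0 5;0 0 -105 0 0 0 5' 60; cat > fin3.py <<'E'
from w import *
import jg,sys
jg.J0=np.array([.6465,-.0385,0]); yj=jg.JR@np.array([0,1.,0]); D=.099
def tgt(g,tilt,roll=0):
    a=np.radians(tilt); m=jg.JR@np.array([np.cos(a),0,np.sin(a)])
    M=np.c_[yj,m,np.cross(yj,m)]; M=R.from_rotvec(np.radians(roll)*m).as_matrix()@M
    return jg.J0+jg.JR@np.array(g)-D*m+.0187*M[:,2],M
def cur():
    p,T,o=tool(); g=jg.JR.T@(p-.0187*T[:,2]+D*T[:,1]-jg.J0); mx=jg.JR.T@T[:,1]
    print("glass jig",g.round(4),"tilt",np.degrees(np.arcsin(mx[2])).round(2),"yaw err",np.degrees(np.arctan2(mx[1],mx[0])).round(2))
if __name__=="__main__":
    st();cur()
    for a in sys.argv[1:]:
        v=list(map(float,a.split(","))); p,M=tgt(v[:3],*v[3:]); print(a,p.round(3)); to(p,M)
E
python3 fin3.py -.09,-.15,.15,5 -.085,0,.13,5 -.077,0,.088,22
```

```text
clock: 26.8
tcp_pos: [0.4795, -0.3016, 0.1365]
orientation: [-2.593, -1.77, 0.0]
contact_force: [-0.4, 0.4, -1.3]
grip_width: 0.015
t 26.8 p [ 0.4795 -0.3016  0.1365] x [0.364 0.931 0.001] z [-0.001  0.001 -1.   ] F [-0.4  0.4 -1.3] w 15.0 j [ 1.34  0.8  -1.29  1.85  0.84  1.18  0.96]
glass jig [ 0.002  -0.3084  0.1551] tilt -0.1 yaw err -6.95
-.09,-.15,.15,5 [ 0.428 -0.137  0.123]
shift mm [ 134.3 -107.7   14.1] rot deg [-5.09  0.25 -6.95]
-.085,0,.13,5 [0.47  0.007 0.103]
shift mm [ 283.8 -120.9   34.2] rot deg [-5.09  0.25 -6.95]
-.077,0,.088,22 [0.49  0.002 0.034]
shift mm [ 286.2 -100.7  103.4] rot deg [-22.07   1.28  -6.88]
```

```bash
python3 -m handwheel '20 -15 0 0 0 0 5;45 -35 0 -1 0 -1 5;75 -58 5 -2 0 -2 5;105 -84 9 -3 0 -4 5;134 -105 14 -4 0.2 -5.5 5;165 -110 18 -5 0.2 -7 5;200 -113 22 -5 0.2 -7 5;235 -117 27 -5 0.2 -7 5;264 -119 32 -5 0.2 -7 5;280 -121 34 -5 0.2 -7 5;284 -121 34 -5 0.2 -7 5;284 -121 34 -5 0.2 -7 5'; python3 fin3.py -.085,0,.13,5 -.082,0,.11,12 -.077,0,.088,22
```

```text
clock: 28.3
tcp_pos: [0.4707, 0.0066, 0.1036]
orientation: [2.426, 1.884, 0.08]
contact_force: [-0.2, -0.5, -1.2]
grip_width: 0.0147
t 28.3 p [0.4707 0.0066 0.1036] x [ 0.248  0.969 -0.001] z [ 0.083 -0.023 -0.996] F [-0.2 -0.5 -1.2] w 14.7 j [ 0.84  0.63 -1.27  2.15  0.87  0.91  0.38]
glass jig [-8.440e-02  1.000e-04  1.307e-01] tilt 4.96 yaw err 0.06
-.085,0,.13,5 [0.47  0.007 0.103]
shift mm [ 0.  -0.6  0.8] rot deg [-0.04  0.06  0.06]
-.082,0,.11,12 [0.477 0.005 0.071]
shift mm [ 0.1  3.7 32.9] rot deg [-7.04  0.06  0.07]
-.077,0,.088,22 [0.49  0.002 0.034]
shift mm [ 0.1 13.5 71.4] rot deg [-17.04   0.05   0.07]
```

Good. Now tilt and lower in gentle steps.

```bash
python3 -m handwheel '0 1 12 -2.5 0 0 5;0 2 24 -5 0 0 5;0 4 33 -7 0 0 5;0 6 43 -9.5 0 0 5;0 8 52 -12 0 0 5;0 8 52 -12 0 0 5'; python3 fin3.py -.077,0,.088,22
```

```text
clock: 29.05
tcp_pos: [0.482, 0.0027, 0.0523]
orientation: [2.287, 1.776, 0.261]
contact_force: [0.4, -0.6, -1.5]
grip_width: 0.0151
t 29.05 p [0.482  0.0027 0.0523] x [ 0.248  0.969 -0.003] z [ 0.281 -0.075 -0.957] F [ 0.4 -0.6 -1.5] w 15.1 j [ 0.67  0.6  -1.08  2.3   1.3   0.69 -0.05]
glass jig [-0.0803 -0.0008  0.0989] tilt 16.91 yaw err 0.08
-.077,0,.088,22 [0.49  0.002 0.034]
shift mm [ 1.1  2.  20.1] rot deg [-5.09  0.13  0.08]
```

```bash
python3 -m handwheel '0 1 6 -2 0 0 5;0.5 2 13 -3.5 0 0 5;0.5 2 20 -5 0 0 5;0.5 2 20 -5 0 0 5;0.5 2 20 -5 0 0 5;0.5 2 20 -5 0 0 5'; python3 fin3.py -.077,0,.088,22; python3 - <<'E'
from h import *
s=grab_frame('scene');t=grab_frame('top')
np.save('s9.npy',s,allow_pickle=True);np.save('t9.npy',t,allow_pickle=True)
crop(s,215,160,130,130,4,'s9');crop(t,240,150,110,140,4,'t9')
E
```

```text
clock: 29.8
tcp_pos: [0.4914, 0.0022, 0.0349]
orientation: [2.226, 1.727, 0.336]
contact_force: [0.9, -0.6, -0.4]
grip_width: 0.0149
t 29.8 p [0.4914 0.0022 0.0349] x [ 0.249  0.969 -0.001] z [ 0.363 -0.094 -0.927] F [ 0.9 -0.6 -0.4] w 14.9 j [ 0.6   0.63 -1.02  2.35  1.56  0.69 -0.31]
glass jig [-0.0756  0.0009  0.0894] tilt 22.04 yaw err 0.02
-.077,0,.088,22 [0.49  0.002 0.034]
shift mm [-0.8 -1.8  0.7] rot deg [0.04 0.03 0.02]
```

View pics/s9.png

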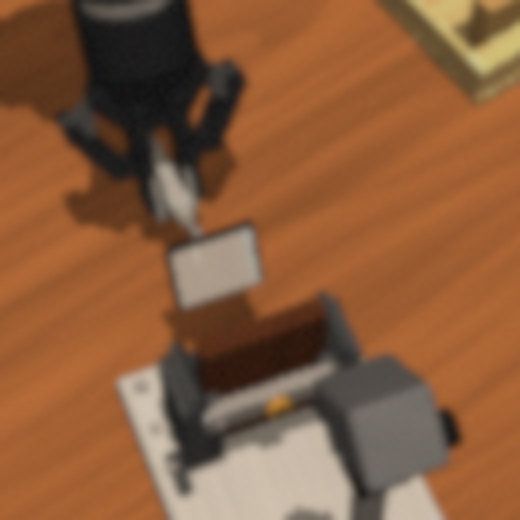

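View pics/t9.png

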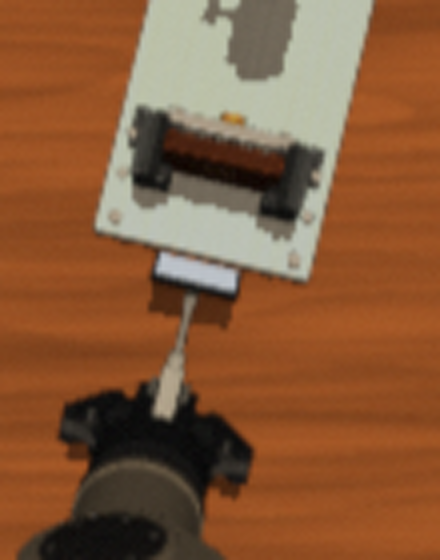

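```bash
python3 - <<'E'
from fin3 import *
s=np.load('s9.npy',allow_pickle=True).item();t=np.load('t9.npy',allow_pickle=True).item()
p,T,o=tool(); c=p-.0187*T[:,2]+D*T[:,1]
C=[c+T@np.array([a*.03,0,b*.025]) for a,b in((1,1),(1,-1),(-1,-1),(-1,1))]
bl=jg.jw([[-.007,.04,.14],[-.007,-.04,.14],[.007,-.04,.14],[.007,.04,.14]])
jg.ov("s9",s,215,160,4,np.vstack([C,bl]),"s9o");jg.ov("t9",t,240,150,4,np.vstack([C,bl]),"t9o")
S=lambda q:((q[0]+.5)/4-.5+215,(q[1]+.5)/4-.5+160);TT=lambda q:((q[0]+.5)/4-.5+240,(q[1]+.5)/4-.5+150)
# outer corners by eye; scene: TL(168,247) TR(250,226) BR(262,284) BL(181,309)
sc=np.mean([(168,247),(250,226),(262,284),(181,309)],0)
print(np.mean(proj(s,C),0),S(sc)); print(np.mean(proj(t,C),0))
E
```

```text
[268.40977744 226.20777342] (np.float64(268.4375), np.float64(226.25))
[288.53990937 217.55125276]
```

View pics/s9o.png

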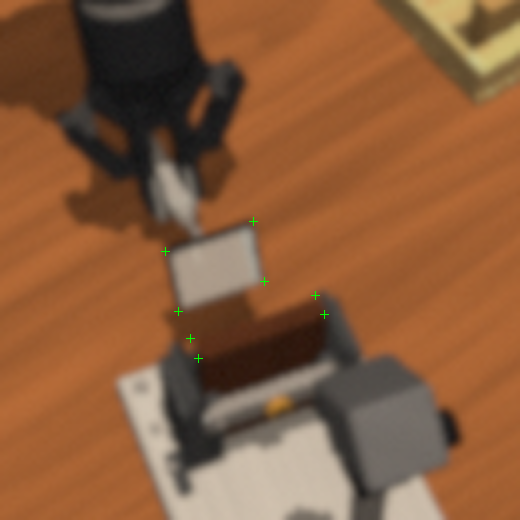

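View pics/t9o.png

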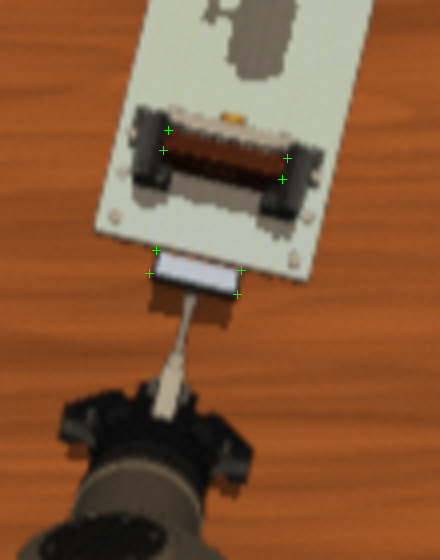

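```bash
python3 -m handwheel '0 0 0 0 0 0 5;0 0 0 0 0 0 5;0 0 0 0 0 0 5;0 0 0 0 0 0 5'; python3 - <<'E'
from fin3 import *
from bench import workorder
st();cur();print(readout.get_obs()["qvel"].round(4))
print(workorder.hand_in())
E
```

```text
clock: 30.4
tcp_pos: [0.4909, 0.0024, 0.0345]
orientation: [2.226, 1.729, 0.335]
contact_force: [0.0, -0.1, -1.2]
grip_width: 0.0147
t 30.4 p [0.4909 0.0024 0.0345] x [ 0.248  0.969 -0.001] z [ 0.363 -0.094 -0.927] F [ 0.  -0.1 -1.2] w 14.7 j [ 0.6   0.63 -1.02  2.35  1.57  0.69 -0.31]
glass jig [-0.0761  0.0011  0.0889] tilt 22.03 yaw err 0.08
[-0.0019  0.0008  0.0002 -0.0008 -0.0003  0.0009  0.0007]
the job is handed in; nothing more can be done
None
```

The blank is seated in the jig with its cross to the back and released. The arm is holding the mirror behind the jig at the required angle. I handed the job in at about 30.4 s; the hand-in gives no verdict.

- **Blank:** I lowered it until the plate pushed back with about 14 N, opened the fingers, and lifted clear. The later pictures show it in both grooves. Its top edge is within about a pixel (2–3 mm) of where it should be. No picture shows its back; I know the cross is there only because its front face showed no cross before I moved it.
- **Mirror:** My first grip took the last joint to the end of its range, so the full tilt at the jig was out of reach. I put the mirror back in its rest, turned the gripper half a turn, and gripped it again.
- **Last checks, from the measured tool pose:**

| | Reached | Wanted |
|---|---|---|
| Glass centre in the jig frame (x, y, z) | -76, +1, +89 mm | -77, 0, +88 mm |
| Tilt | 22.0° | 22° |
| Sideways error | 0.1° | 0° |

The arm was still, and the only force on it was about 1 N, the mirror's own weight.

**What disagreed:** The scene camera matched the predicted glass to within about a pixel. The top camera put both glass and blank about 1 pixel (3 mm) to one side, so I took it as that camera's own error. I did not measure the distance from the grip to the glass again after re-gripping. The 99 mm I used is the earlier measurement less the 4 mm I shifted the grip.

The oil bottle, file and offcut were never touched on purpose, but I did not measure their positions again at the end.

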